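Turn the culture dishes over into the incubator carrier

TASK

The two lidded culture dishes have to be incubated upside down. Pinch each dish by its pair of tabs so that lid and dish stay together, turn it over and lay it flat on the sloping yellow carrier with its lower side against the posts, centred and tabs uppermost: first the blue-lidded dish, then the green-lidded one squarely on top of it. Set them down without letting them fall or open, and leave the bottle, beaker and jar where they stand.

Things in the scene. Friction and masses are not known exactly. Their poses are not given: they have to be found in the camera images.
- blue_dish: white lower half (75 g) of the blue-lidded culture dish. Closed dish: 76 x 76 x 38 mm, two halves of 19 mm. Origin: centre of the white half's outer face; z points through to the lid (outer face at z = 38 mm); -x is the side with the tabs. Starts lid up on a 45 degree stand, +x down the slope, tabs at the upper, robot-side end, lower side wall against the posts.
- blue_lid: blue loose lid (40 g), 76 x 76 x 19 mm with its tab. Origin: centre of its rim, in the parting plane; z out through its top, x as the dish. Located by a 6 mm step with 2 mm play; only weight, or a pinch on both tabs, keeps it on.
- blue_tab (a point): pinch point of the blue-lidded dish, axes as the dish; dish frame (-60, 0, 19) mm. One tab on each half, face to face at the parting plane: 30 mm wide (y), 10 mm thick together (z = 14 to 24), 33 mm long (x = -38 to -71). Pinch along z, a finger on each tab, approaching along +x, down the slope, tilted 45 degrees.
- blue_mid (a point): centre of the closed blue-lidded dish, in its parting plane; coincides with the lid's origin while closed
- green_dish: white lower half (75 g) of the green-lidded culture dish. Closed dish: 76 x 76 x 38 mm, two halves of 19 mm. Origin: centre of the white half's outer face; z points through to the lid (outer face at z = 38 mm); -x is the side with the tabs. Starts lid up on a 45 degree stand, +x down the slope, tabs at the upper, robot-side end, lower side wall against the posts.
- green_lid: green loose lid (40 g), 76 x 76 x 19 mm with its tab. Origin: centre of its rim, in the parting plane; z out through its top, x as the dish. Located by a 6 mm step with 2 mm play; only weight, or a pinch on both tabs, keeps it on.
- green_tab (a point): pinch point of the green-lidded dish, axes as the dish; dish frame (-60, 0, 19) mm. One tab on each half, face to face at the parting plane: 30 mm wide (y), 10 mm thick together (z = 14 to 24), 33 mm long (x = -38 to -71). Pinch along z, a finger on each tab, approaching along +x, down the slope, tilted 45 degrees.
- green_mid (a point): centre of the closed green-lidded dish, in its parting plane. Once stacked, 28 mm are free between the tabs of the two dishes: open the fingers only a little there before drawing back up the slope.
- carrier_bed: fixed yellow carrier: plate 72 mm along the slope, 90 mm wide, at 45 degrees, falling roughly away from the robot to two posts 74 mm long, square to it. Origin: middle of the corner of plate and posts; x down the slope, y along the corner, z out of the plate, which spans x = -70 to 2 mm. A dish home in it has its centre at (-38, 0, 19), pinch point at (-98, 0, 19); the next, 38 more in z.
- stand_a_bed: fixed white stand under the blue-lidded dish: plate 72 mm along the slope, 90 mm wide, at 45 degrees, falling roughly away from the robot to two posts 36 mm long, square to it. Origin: middle of the corner of plate and posts; x down the slope, y along the corner, z out of the plate, which spans x = -70 to 2 mm. 
- stand_b_bed: fixed white stand under the green-lidded dish: plate 72 mm along the slope, 90 mm wide, at 45 degrees, falling roughly away from the robot to two posts 36 mm long, square to it. Origin: middle of the corner of plate and posts; x down the slope, y along the corner, z out of the plate, which spans x = -70 to 2 mm. 
- bottle: reagent bottle with blue cap, 70 mm diameter, 140 mm tall, loose bystander; origin at the centre of its underside
- beaker: glass beaker, 60 mm diameter, 85 mm tall, loose bystander; origin at the centre of its underside
- jar: small green glass jar with white lid, 56 mm diameter, 60 mm tall, loose bystander; origin at the centre of its underside
Mind the look-alikes: they are no part of the job. Leave any pink look-alike of the green_dish alone. Several things have the shape of the blue_lid; the one meant has the colours described above.

How it is judged:
On the way, in this order (a step that is already met when the one before it is completed fails the run):
1. the blue-lidded dish lies upside down at the bottom of the carrier, let go (x of blue_dish in the frame of carrier_bed between -0.046 and -0.033 m and y of blue_dish in the frame of carrier_bed between -0.01 and 0.01 m and z of blue_dish in the frame of carrier_bed between 0.034 and 0.042 m and angle between blue_dish's own z axis and vertical between 2.23 and 2.48 rad and x of blue_lid in the frame of carrier_bed between -0.046 and -0.033 m and y of blue_lid in the frame of carrier_bed between -0.01 and 0.01 m and z of blue_lid in the frame of carrier_bed between 0.015 and 0.023 m and angle between blue_lid's own z axis and vertical between 2.23 and 2.48 rad and angle between the x axis of blue_dish and the x axis of carrier_bed, either way round below 0.15 rad and contact force between each of blue_dish, blue_lid and the fingers below 0.05 N), for 0.2 s.
2. the green-lidded dish lies upside down on top of it, let go (x of green_dish in the frame of carrier_bed between -0.046 and -0.033 m and y of green_dish in the frame of carrier_bed between -0.01 and 0.01 m and z of green_dish in the frame of carrier_bed between 0.072 and 0.08 m and angle between green_dish's own z axis and vertical between 2.23 and 2.48 rad and x of green_lid in the frame of carrier_bed between -0.046 and -0.033 m and y of green_lid in the frame of carrier_bed between -0.01 and 0.01 m and z of green_lid in the frame of carrier_bed between 0.053 and 0.061 m and angle between green_lid's own z axis and vertical between 2.23 and 2.48 rad and angle between the x axis of green_dish and the x axis of carrier_bed, either way round below 0.15 rad and contact force between each of green_dish, green_lid and the fingers below 0.05 N), for 0.2 s.
At the end, for the whole second after the job is handed in: Both closed dishes upside down in the carrier (within 7 deg), tabs uppermost (8 deg), blue below, green on it; at most 8 mm short of the posts, 10 mm off the middle sideways, each half within 4 mm of its resting height above the plate; released, at rest (all of step 1 and all of step 2 and linear speed of each of blue_dish, blue_lid, green_dish, green_lid below 0.02 m/s); the robot touches nothing.
It fails at once if a lid and its dish come apart (more than 8 mm) (distance between blue_mid and blue_lid above 0.008 m or distance between green_mid and green_lid above 0.008 m).
It fails at once if a dish is let fall (faster than 0.45 m/s out of the fingers) ((contact force between each of blue_dish, blue_lid and the fingers below 0.05 N and linear speed of blue_dish above 0.45 m/s) or (contact force between each of green_dish, green_lid and the fingers below 0.05 N and linear speed of green_dish above 0.45 m/s)).
It fails at once if the bottle, beaker or jar is moved more than 25 mm (distance of any of bottle, beaker, jar from where it was at the start of the episode above 0.025 m).
It also fails if it takes over 72 s, if anything falls off the work surface, if the arm or the gripper's body presses on something with over 40 N, if the wrist force passes 120 N, or if a joint passes its speed limit or range.

ROBOT

A 6-joint arm with a two-finger parallel gripper is mounted at the origin on the work surface. World frame = base frame: x ahead of the robot, y to its left, z up, the work surface at z = 0. Lengths are in m, angles in rad, forces in N, time in s.
With the tool pointing down it reaches from about 0.375 to 0.975 m from the base axis. Payload 3.8 kg.
Tool frame: the origin (TCP) lies midway between the tips of the shut fingers; the grasp point (between the pads) lies 19 mm behind it; z points along the fingers, y is the direction in which the jaws open and shut (so a half turn about z gives the same grasp; the last joint's range is limited). The gripper opens to 85 mm and grips with 20 to 120 N. Pads are 22 mm wide; open, the fingers measure 114 mm over their backs; the gripper's body (76 mm by 85 mm) begins 54 mm behind the grasp point. The pads swing forward as they close: fully open they stand 13 mm farther back than shut.
Start: joints at [1.151, 0.264, 1.604, -0, 1.274, -0.037], TCP at [0.252, 0.626, 0.231] pointing down, gripper open.
Joint ranges: [-2.63, 2.63], [-0.94, 2.18], [0.31, 2.57], [-1.31, 4.45], [0, 2.66], [-2.55, 2.55]. Speed limits (rad/s): [2.57, 2.57, 3.14, 3.14, 3.14, 3.14].

INTERFACE

Orientations are given as a rotation vector (axis times angle).
In Python, from workcell import bot gives the robot as it stands.
- The arm moves only by the tool drive_tool, never from a script. Its argument "deltas" is a list of rows, each an object with "hand": the opening, from 0 (shut) to 1 (fully open); "offset": the shift along the world's x, y, z in cm, a list of three; "angular": the turn, a rotation vector about the world's x, y, z in degrees, a list of three. A call has 1 to 8 rows; each row is the pose to reach, as a shift and turn from the pose commanded when the call began; what a row does not reach only later rows make up. A row lasts 1/8 s, in which the tool goes at most 62.5 mm and 10.7 degrees, less where a joint would pass 70% of its speed; a pose out of reach is approached as far as the arm can. A call with a gripper value outside its range is refused whole. The fingers move at their own pace and stop on an object; "force" is the grip in N (left out, the last holds). Time passes only in rows, so rows that repeat a pose let the fingers close. It gives the time, the measured TCP pose, the force and the opening at its end, in the units of the state.
- bot.read_state(): the state, without advancing time (a new reading comes with each control period).
- bot.read_camera(name): name is "scene" or "top"; returns a dict with "frame" (420x560x3 uint8, blue, green, red), "mtx" (3x3 intrinsics, pixels), "R" (3x3) and "t" (3): a world point X has camera coordinates R X + t. Camera axes: x right, y down, z forward; pixel columns grow to the right and rows downward; lengths in m; the calibration is good to about 2 mm. A picture is of the moment at which its call begins. There is no depth.
- bot.finish_job(): hands the job in, once; it reports no verdict.
The state is a dict: "time": time; "q": joint angles; "joint_vel": joint speeds; "joint_torque": joint torques, N m; "tool_pos": TCP position; "tcp_rot": TCP orientation; "wrist_force": force on the tool from outside, world axes, zero at the start; "torque": the same for the moment, N m; "width": opening from 0.0 (shut) to 1.0 (fully open).
Only numpy, scipy, OpenCV 4.12 (cv2) and the standard library are available. Lean on these libraries where they do the work, as an engineer would, in place of code of your own. Each camera call takes 0.05 s, during which the arm holds its last target. There are 200 camera calls.

## Working session

There is one attempt and no reset: what is moved stays moved. The work goes in short steps, Python scripts to look and compute and a tool call to move; the robot and the scene stay as the last step left them, time stands still between calls to the robot, and variables do not carry over. Pictures are saved under pics/ and viewed, about 8 in all and at most 12, crops included, and the job is handed in when it is done.

Besides the shell and the picture viewer there is one more tool, called after "Emit:" in YAML: its name, and indented under it one key for each argument. drive_tool: Moves the arm, as the interface text tells. Its arguments: {"type":"object","properties":{"deltas":{"type":"array"},"force":{"type":"number"}},"required":["deltas"]}

```bash
mkdir -p pics; python3 - <<'E'
from workcell import bot
import cv2,numpy as np
for n in("scene","top"):
    c=bot.read_camera(n); cv2.imwrite(f"pics/{n}0.png",c["frame"]); np.savez(f"{n}.npz",**c)
    R=np.array(c["R"]);print(n,np.round(c["mtx"],1).tolist(),np.round(R,3).tolist(),np.round(-R.T@np.array(c["t"]),3))
s=bot.read_state();print(s)
E
```

```text
scene [[445.5, 0.0, 278.0], [0.0, 445.5, 214.6], [0.0, 0.0, 1.0]] [[0.224, 0.974, 0.015], [0.799, -0.174, -0.576], [-0.558, 0.141, -0.818]] [ 1.226 -0.212  0.94 ]
top [[475.9, 0.0, 283.8], [0.0, 475.9, 205.7], [0.0, 0.0, 1.0]] [[0.002, -1.0, -0.015], [-0.997, -0.001, -0.08], [0.08, 0.015, -0.997]] [ 0.56  -0.099  1.119]
{'time': 0.1, 'q': array([ 1.15110002e+00,  2.64678786e-01,  1.60525329e+00, -2.94027077e-06,
        1.27371864e+00, -3.69111840e-02]), 'joint_vel': array([ 0.00078859, -0.00184122, -0.00177056,  0.00026263,  0.00098854,
        0.00133641]), 'joint_torque': array([ 3.89337329e-04, -5.16705287e+01, -3.68591416e+01, -8.74459920e-05,
        6.40290484e-03,  3.62420144e-05]), 'tool_pos': array([0.25185117, 0.62552948, 0.23007732]), 'tcp_rot': array([-0.59752356, -3.08377218,  0.00314945]), 'wrist_force': array([-0.44022943,  0.24992713, -0.08152094]), 'torque': array([ 0.0228339 , -0.01817022, -0.01679116]), 'width': 0.9971258097190538}
```

View pics/scene0.png

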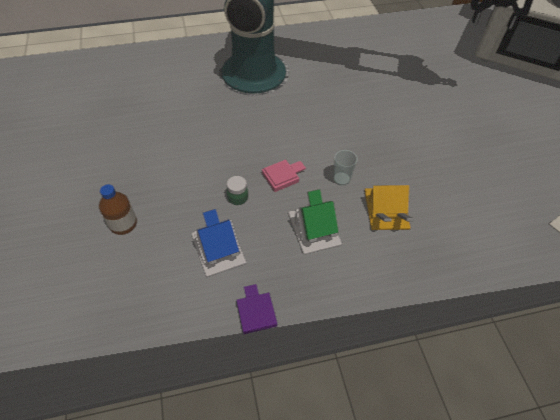

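View pics/top0.png

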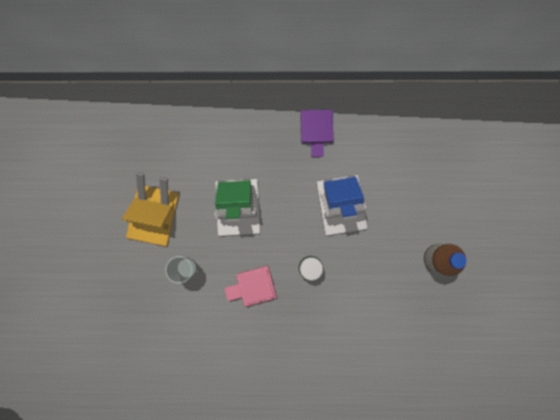

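Candidates: blue lid = scene (218,240)/top (343,190), with the purple look-alike at scene (257,312)/top (317,127) and the bottle's blue cap at scene (108,190). Green = scene (320,220)/top (235,195), with pink at scene (283,175)/top (256,287) and the green jar at scene (237,190). The carrier is yellow, at scene (390,207)/top (152,215). Close crop next.

```bash
python3 - <<'E'
import cv2,numpy as np
s=np.load("scene.npz")["frame"];t=np.load("top.npz")["frame"]
def z(a,x,y,w,h,k=5):return cv2.resize(a[y:y+h,x:x+w],None,fx=k,fy=k,interpolation=cv2.INTER_CUBIC)
a=np.vstack([np.hstack([z(s,188,200,60,80,4),z(s,285,183,60,80,4),z(s,358,177,60,80,4)]),
 np.hstack([z(t,312,168,60,70,4),z(t,208,168,60,70,4),z(t,122,168,60,80,4)[:280]])])
cv2.imwrite("pics/crop.png",a);print(a.shape)
E
```

```text
(600, 720, 3)
```

View pics/crop.png

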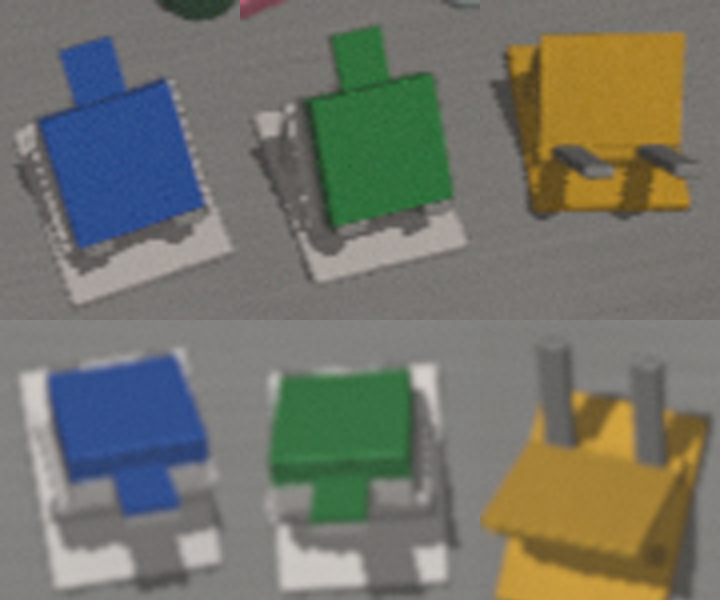

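The crop confirms the choices: blue and green closed dishes with tabs towards the robot, and the yellow carrier with two grey posts. Next I triangulate lid and plate corners, read from the crop, across the two views.

```bash
cat > h.py <<'E'
import numpy as np,cv2
from scipy.optimize import least_squares
C={n:np.load(n+".npz") for n in("scene","top")}
P={n:C[n]["mtx"]@np.c_[C[n]["R"],C[n]["t"]] for n in C}
def tri(s,t):
    X=cv2.triangulatePoints(P["scene"],P["top"],np.float64(s).T,np.float64(t).T);return (X[:3]/X[3]).T
def proj(n,X):
    u=np.c_[X,np.ones(len(X))]@P[n].T;return u[:,:2]/u[:,2:]
def Rbed(psi,tilt=np.pi/4): # x down slope, away from robot
    x=np.array([np.cos(psi)*np.cos(tilt),np.sin(psi)*np.cos(tilt),-np.sin(tilt)]);y=np.array([-np.sin(psi),np.cos(psi),0]);return np.c_[x,y,np.cross(x,y)]
def pnp(model,s,t,x0):
    f=lambda p:np.r_[proj("scene",p[:3]+model@Rbed(p[3]).T)-s,proj("top",p[:3]+model@Rbed(p[3]).T)-t].ravel()
    r=least_squares(f,x0,loss="soft_l1");return r.x,f(r.x).reshape(2,-1,2)
E
python3 - <<'E'
from h import *
np.set_printoptions(precision=4,suppress=True)
D={"blue":([(38,120),(167,80),(206,208),(80,246),(60,48),(110,37)],[(204,112),(68,142),(50,52),(176,36),(178,188),(125,195)],(188,200),(312,168)),
"green":([(68,98),(193,73),(213,200),(93,225),(91,38),(140,27)],[(170,142),(32,146),(42,55),(168,50),(128,200),(70,203)],(285,183),(208,168)),
"carr":([(60,37),(204,35),(203,150),(60,150)],[(158,232),(4,200),(42,126),(196,152)],(358,177),(122,168))}
# A = tab end, -y
ml=np.array([(-38,-38,38),(-38,38,38),(38,38,38),(38,-38,38),(-71,-15,24),(-71,15,24)])/1000.
mc=np.array([(-70,-45,0),(-70,45,0),(2,45,0),(2,-45,0)])/1000.
for k,(s,t,o,p) in D.items():
    s=np.array(s)/4+o;t=np.array(t)/4+p
    X=tri(s,t);print(k);print(X)
    d=X[1]-X[0];e=X[2]-X[3];print("edges",np.linalg.norm(d),np.linalg.norm(e),np.linalg.norm(X[3]-X[0]),np.linalg.norm(X[2]-X[1]))
    m=ml if len(s)==6 else mc
    x,r=pnp(m,s,t,np.r_[X[:4].mean(0),0]);print("pose",x,np.degrees(x[3]));print(r.round(1).tolist())
E
```

```text
blue
[[ 0.6618 -0.2522  0.1101]
 [ 0.6464 -0.1792  0.1045]
 [ 0.7022 -0.1718  0.0516]
 [ 0.7111 -0.2443  0.0508]
 [ 0.621  -0.2355  0.118 ]
 [ 0.6175 -0.2074  0.1156]]
edges 0.07481970776023589 0.07301533928982615 0.0775319388031432 0.07728998867642237
pose [ 0.6529 -0.2159  0.051   0.1529] 8.75975672622719
[[[-0.3, 0.3], [-0.1, 0.2], [-0.8, -0.7], [-1.2, 0.3], [-0.7, 0.4], [-0.5, -0.7]], [[0.3, 1.7], [-0.9, -0.4], [-2.0, 0.7], [-0.2, -0.4], [-0.4, -0.7], [-1.3, -0.3]]]
green
[[ 0.6465 -0.0105  0.1033]
 [ 0.6446  0.0647  0.1035]
 [ 0.7006  0.0675  0.0499]
 [ 0.703  -0.0055  0.051 ]
 [ 0.6148  0.0109  0.1144]
 [ 0.6131  0.0414  0.1146]]
edges 0.07521317850315117 0.07306328027235773 0.07717460525940217 0.07756051857280212
pose [0.6469 0.028  0.0489 0.0516] 2.9588256644654956
[[[-0.4, 1.0], [-0.9, 0.4], [-0.8, -0.4], [-1.1, 0.5], [-0.8, -0.5], [-0.9, -0.4]], [[-1.0, -1.2], [-1.8, -0.5], [-1.4, 0.7], [0.6, 0.3], [-1.2, -0.1], [-0.9, -0.1]]]
carr
[[0.5991 0.1883 0.0719]
 [0.6171 0.2756 0.0723]
 [0.6633 0.2742 0.0121]
 [0.6476 0.1816 0.0184]]
edges 0.08911269351889262 0.09411819581081074 0.0725510588388881 0.07593996691592284
pose [ 0.6554  0.2258  0.0199 -0.1822] -10.44179862202285
[[[-0.1, 0.4], [-0.7, 0.0], [-1.3, -0.6], [-0.6, 0.4]], [[-1.3, 0.1], [-2.3, 0.7], [0.5, -1.1], [-0.4, -0.6]]]
```

Residuals are about 1 px and biased the same way for all three objects, which is good enough to set out. First a transit move, which also gives data for a kinematic model: I need to plan the roll-over within the wrist ranges.

Emit:
drive_tool:
  deltas:
    - {"hand": 1,"offset": [3,-5,2],"angular": [0,0,-5]}
    - {"hand": 1,"offset": [5,-9,4],"angular": [0,0,-11]}
    - {"hand": 1,"offset": [8,-14,6],"angular": [0,0,-17]}
    - {"hand": 1,"offset": [10,-18,8],"angular": [0,0,-23]}
    - {"hand": 1,"offset": [12,-23,10],"angular": [0,0,-29]}
    - {"hand": 1,"offset": [15,-28,12],"angular": [0,0,-35]}
    - {"hand": 1,"offset": [18,-33,14],"angular": [0,0,-40]}
    - {"hand": 1,"offset": [20,-38,15],"angular": [0,0,-45]}
  force: 50

```text
time: 1.1
tool_pos: [0.4532, 0.2444, 0.3822]
tcp_rot: [1.736, 2.617, 0.002]
wrist_force: [1.4, -0.4, 0.2]
width: 0.997
```

```bash
python3 - <<'E'
from workcell import bot
s=bot.read_state()
for k in("time","q","tool_pos","tcp_rot"):print(k,s[k])
E
```

```text
time 1.1
q [ 4.46419518e-01 -1.00846837e-01  1.72441406e+00 -2.22648353e-04
  1.51657937e+00  4.69558708e-02]
tool_pos [0.4531762  0.24443096 0.38223597]
tcp_rot [1.73599899e+00 2.61725988e+00 1.77006050e-03]
```

Emit:
drive_tool:
  deltas:
    - {"hand": 0.6,"offset": [0,-4,-1],"angular": [0,-5,0]}
    - {"hand": 0.6,"offset": [0,-9,-2],"angular": [0,-10,0]}
    - {"hand": 0.6,"offset": [1,-14,-3],"angular": [0,-16,0]}
    - {"hand": 0.6,"offset": [2,-19,-4],"angular": [0,-22,0]}
    - {"hand": 0.6,"offset": [2,-24,-5],"angular": [0,-28,0]}
    - {"hand": 0.6,"offset": [2,-30,-6],"angular": [0,-34,0]}
    - {"hand": 0.6,"offset": [2,-36,-7],"angular": [0,-40,0]}
    - {"hand": 0.6,"offset": [2,-40,-7],"angular": [0,-45,0]}

```text
time: 2.1
tool_pos: [0.4719, -0.1342, 0.3093]
tcp_rot: [1.359, 2.064, 0.544]
wrist_force: [0.7, 0.3, -0.6]
width: 0.598
```

```bash
python3 - <<'E'
from workcell import bot
s=bot.read_state()
for k in("time","q","tool_pos","tcp_rot"):print(k,s[k])
from scipy.spatial.transform import Rotation as R
print(R.from_rotvec(s["tcp_rot"]).as_matrix())
E
```

```text
time 2.1
q [-0.6201351  -0.5835367   2.35494826  0.5825089   0.82202284 -1.30900786]
tool_pos [ 0.47189485 -0.13421519  0.30927817]
tcp_rot [1.3593764  2.06427887 0.54429123]
[[-0.29440865  0.67366563  0.67786294]
 [ 0.92031412  0.39102239  0.01110858]
 [-0.25757612  0.6271173  -0.73510437]]
```

```bash
cat > kin.py <<'E'
import numpy as np
from scipy.spatial.transform import Rotation as R
from scipy.optimize import least_squares
def fk(q,p):
    h,r0,L2,L3,d6,a=p
    Z=lambda t:R.from_rotvec([0,0,t]);Y=lambda t:R.from_rotvec([0,t,0])
    A=Z(q[0]);x=np.array([0,0,h])+A.apply([r0,0,0]);A=A*Y(q[1]);x=x+A.apply([0,0,L2])
    A=A*Y(q[2]);x=x+A.apply([a,0,L3]);A=A*Z(q[3])*Y(q[4])*Z(q[5]);x=x+A.apply([0,0,d6]);return x,A
E
cat > fit.py <<'E'
from kin import *
D=[([1.15110002,.264678786,1.60525329,0,1.27371864,-.036911184],[0.25185117,0.62552948,0.23007732],[-0.59752356,-3.08377218,0.00314945]),
([.446419518,-.100846837,1.72441406,-.0002226,1.51657937,.0469558708],[0.4531762,0.24443096,0.38223597],[1.73599899,2.61725988,.00177]),
([-0.6201351,-0.5835367,2.35494826,0.5825089,0.82202284,-1.30900786],[0.47189485,-0.13421519,0.30927817],[1.3593764,2.06427887,0.54429123])]
f=lambda p:np.concatenate([fk(q,p)[0]-x for q,x,_ in D])
r=least_squares(lambda p:np.r_[f(p),1e-3*(p-[.35,0,.4,.4,.2,0])],[.35,0,.4,.4,.2,0])
print(r.x.round(4),f(r.x).round(4))
for q,x,w in D:
    A=fk(q,r.x)[1];print((A.inv()*R.from_rotvec(w)).as_rotvec().round(3))
E
python3 fit.py
```

```text
[ 0.3301 -0.0018  0.5615  0.5773  0.4051  0.073 ] [ 0.023  -0.0097 -0.003   0.0113 -0.0222 -0.002  -0.002  -0.0008  0.005 ]
[ 0.    -0.     1.571]
[ 0.    -0.     1.571]
[-0.    -0.     1.571]
```

```bash
sed -i 's/h,r0,L2,L3,d6,a=p/h,r0,L2,L3,d6,a,b=p/; s/A.apply(\[r0,0,0\])/A.apply([r0,b,0])/' kin.py; sed -i 's/,0\])\])/,0,0])])/; s/,\.2,0\])$/,.2,0,0])/; s/1e-3/1e-5/' fit.py; grep least fit.py; python3 fit.py
```

```text
r=least_squares(lambda p:np.r_[f(p),1e-5*(p-[.35,0,.4,.4,.2,0])],[.35,0,.4,.4,.2,0,0])Traceback (most recent call last):
  File "fit.py", line 6, in <module>
    r=least_squares(lambda p:np.r_[f(p),1e-5*(p-[.35,0,.4,.4,.2,0])],[.35,0,.4,.4,.2,0,0])
    return func(*args, **kwargs)
    vector_fun = VectorFunction(
        fun_wrapped,
    ...<6 lines>...
        workers=workers
    )
    self._update_fun()
    ~~~~~~~~~~~~~~~~^^
    self.f = self.fun_wrapped(xp_copy(self.x))
             ~~~~~~~~~~~~~~~~^^^^^^^^^^^^^^^^^
    return np.atleast_1d(self.fun(x))
                         ~~~~~~~~^^^
    return self.f(x, *self.args, **self.kwargs)
           ~~~~~~^^^^^^^^^^^^^^^^^^^^^^^^^^^^^^
  File "fit.py", line 6, in <lambda>
    r=least_squares(lambda p:np.r_[f(p),1e-5*(p-[.35,0,.4,.4,.2,0])],[.35,0,.4,.4,.2,0,0])
                                              ~^~~~~~~~~~~~~~~~~~~
ValueError: operands could not be broadcast together with shapes (7,) (6,)
```

```bash
sed -i 's/(p-\[.35,0,.4,.4,.2,0\])/(p-[.35,0,.4,.4,.2,0,0])/' fit.py;  python3 fit.py
```

```text
[ 0.2518 -0.      0.512   0.5662  0.3477  0.0014  0.0249] [-0.  0. -0.  0. -0. -0. -0. -0.  0.]
[ 0.    -0.     1.571]
[ 0.    -0.     1.571]
[-0.    -0.     1.571]
```

```bash
cat >> kin.py <<'E'
PAR=[.2518,0,.512,.5662,.3477,.0014,.0249]
LO=np.array([-2.63,-.94,.31,-1.31,0,-2.55]);HI=np.array([2.63,2.18,2.57,4.45,2.66,2.55])
ZT=R.from_rotvec([0,0,np.pi/2])
def tcp(q):
    x,A=fk(q,PAR);return x,A*ZT
def ik(x,A,n=40,seed=None):
    out=[];rng=np.random.default_rng(0)
    f=lambda q:np.r_[tcp(q)[0]-x,.3*(A.inv()*tcp(q)[1]).as_rotvec()]
    for i in range(n if seed is None else 1):
        q0=rng.uniform(LO,HI) if seed is None else np.clip(seed,LO+1e-4,HI-1e-4)
        r=least_squares(f,q0,bounds=(LO,HI))
        if r.cost<1e-8 and not any(abs(r.x-o).max()<.05 for o in out):out.append(r.x)
    return out
from h import Rbed
beds={"blue":(np.array([.6529,-.2159,.051]),.1529),"green":(np.array([.6469,.028,.0489]),.0516),"carr":(np.array([.6554,.2258,.0215]),-.182)}
def pick(n,off=(0,0,0)):  # tool pose at dish frame (-41,0,19)+off(mm)
    o,p=beds[n];B=Rbed(p);return o+B@((np.array([-41,0,19])+off)/1000),R.from_matrix(np.c_[B[:,1],B[:,2],B[:,0]])
def place(lev,off=(0,0,0)):
    o,p=beds["carr"];B=Rbed(p);return o+B@((np.array([-79,0,19+38*lev])+off)/1000),R.from_matrix(np.c_[-B[:,1],-B[:,2],B[:,0]])
E
python3 - <<'E'
from kin import *
np.set_printoptions(precision=2,suppress=True)
for n,(x,A) in {"blue":pick("blue"),"green":pick("green"),"pl0":place(0),"pl1":place(1)}.items():
    print(n,x)
    for k,s in(("y",A),("-y",A*R.from_rotvec([0,0,np.pi]))):
        for q in ik(x,s):print(k,q)
E
```

```text
blue [ 0.64 -0.22  0.09]
y [-0.63  0.17  2.23  1.35  0.54 -1.93]
-y [-0.63  0.17  2.23  1.35  0.54  1.21]
green [0.63 0.03 0.09]
y [-0.03  0.03  2.4   2.42  0.08 -2.48]
-y [-0.03  0.03  2.4   2.42  0.08  0.66]
pl0 [0.61 0.23 0.09]
pl1 [0.64 0.23 0.12]
y [ 0.55  0.15  2.19 -1.28  0.52 -1.34]
-y [ 0.55  0.15  2.19 -1.28  0.52  1.8 ]
```

```bash
cat >> kin.py <<'E'
def yawed(n,d,lev=None,off=(0,0,0),g=62):
    # grasp point at dish x=-g, tool yawed by d deg about dish z; off in bed axes mm
    o,p=beds[n];B=Rbed(p);D=B if lev is None else B@np.diag([1,-1,-1])
    c=np.zeros(3) if lev is None else B@np.array([-38,0,38+38*lev])/1000
    A=R.from_matrix(D)*R.from_rotvec([0,0,np.radians(d)])*R.from_matrix([[0,0,1],[1,0,0],[0,1,0]])
    return o+c+D@np.array([-g,0,19])/1000+B@np.array(off)/1000+A.apply([0,0,.019]),A
E
python3 - <<'E'
from kin import *
np.set_printoptions(precision=2,suppress=True)
for d in(0,-8,-15):
  for n,l in(("blue",None),("green",None),("carr",0),("carr",1)):
    x,A=yawed(n,d,l)
    print(d,n,l,x,*[q for q in ik(x,A)],'|',*[q for q in ik(x,A*R.from_rotvec([0,0,np.pi]))])
E
```

```text
0 blue None [ 0.64 -0.22  0.09] [-0.63  0.17  2.23  1.35  0.54 -1.93] | [-0.63  0.17  2.23  1.35  0.54  1.22]
0 green None [0.63 0.03 0.09] [-0.03  0.02  2.4   2.39  0.08 -2.45] | [-0.03  0.02  2.4   2.39  0.08  0.69]
0 carr 0 [0.61 0.23 0.09] |
0 carr 1 [0.64 0.23 0.12] [ 0.55  0.15  2.19 -1.27  0.52 -1.34] | [ 0.55  0.15  2.19 -1.27  0.52  1.8 ]
-8 blue None [ 0.64 -0.22  0.09] [-0.55  0.12  2.28  1.55  0.36 -2.06] | [-0.55  0.12  2.28  1.55  0.36  1.08]
-8 green None [0.63 0.02 0.09] [0.09 0.03 2.39 4.36 0.18 1.96] | [ 0.09  0.03  2.39  4.36  0.18 -1.18]
-8 carr 0 [0.61 0.24 0.09] |
-8 carr 1 [0.64 0.23 0.12] |
-15 blue None [ 0.64 -0.22  0.1 ] [-0.47  0.1   2.32  1.99  0.21 -2.43] | [-0.47  0.1   2.32  1.99  0.21  0.71]
-15 green None [0.63 0.02 0.09] |
-15 carr 0 [0.61 0.24 0.09] [ 0.43  0.09  2.35  4.22  0.2  -0.65] | [0.43 0.09 2.35 4.22 0.2  2.49]
-15 carr 1 [0.64 0.23 0.12] |
```

```bash
python3 - <<'E'
from kin import *
np.set_printoptions(precision=2,suppress=True)
for d in(5,10,15,20,-18,-22):
  for n,l in(("blue",None),("green",None),("carr",0),("carr",1)):
    x,A=yawed(n,d,l)
    print(d,n,l,*[q for q in ik(x,A,25)],'|',*[q for q in ik(x,A*R.from_rotvec([0,0,np.pi]),25)])
E
```

```text
5 blue None [-0.67  0.2   2.19  1.27  0.65 -1.88] | [-0.67  0.2   2.19  1.27  0.65  1.26]
5 green None [-0.1   0.03  2.39  1.81  0.2  -1.92] | [-0.1   0.03  2.39  1.81  0.2   1.22]
5 carr 0 [ 0.63  0.2   2.2  -1.28  0.64 -1.25] | [ 0.63  0.2   2.2  -1.28  0.64  1.89]
5 carr 1 [ 0.59  0.18  2.15 -1.22  0.63 -1.36] | [ 0.59  0.18  2.15 -1.22  0.63  1.78]
10 blue None [-0.7   0.24  2.14  1.21  0.75 -1.86] | [-0.7   0.24  2.14  1.21  0.75  1.28]
10 green None [-0.17  0.04  2.38  1.65  0.33 -1.82] | [-0.17  0.04  2.38  1.65  0.33  1.32]
10 carr 0 [ 0.67  0.24  2.15 -1.22  0.75 -1.28] | [ 0.67  0.24  2.15 -1.22  0.75  1.86]
10 carr 1 [ 0.63  0.23  2.1  -1.17  0.74 -1.38] | [ 0.63  0.23  2.1  -1.17  0.74  1.76]
15 blue None [-0.73  0.29  2.09  1.16  0.86 -1.84] | [-0.73  0.29  2.09  1.16  0.86  1.3 ]
15 green None [-0.24  0.07  2.37  1.57  0.46 -1.8 ] | [-0.24  0.07  2.37  1.57  0.46  1.35]
15 carr 0 [ 0.69  0.29  2.1  -1.17  0.85 -1.3 ] | [ 0.69  0.29  2.1  -1.17  0.85  1.84]
15 carr 1 [ 0.66  0.27  2.05 -1.13  0.85 -1.39] | [ 0.66  0.27  2.05 -1.13  0.85  1.76]
20 blue None [-0.76  0.33  2.04  1.11  0.96 -1.83] | [-0.76  0.33  2.04  1.11  0.96  1.31]
20 green None [-0.3   0.11  2.34  1.51  0.58 -1.79] | [-0.3   0.11  2.34  1.51  0.58  1.35]
20 carr 0 [ 0.72  0.34  2.04 -1.12  0.95 -1.31] | [ 0.72  0.34  2.04 -1.12  0.95  1.83]
20 carr 1 [ 0.68  0.32  2.   -1.1   0.95 -1.39] | [ 0.68  0.32  2.   -1.1   0.95  1.75]
-18 blue None | [-0.44  0.1   2.34  2.37  0.17  0.36]
-18 green None |
-18 carr 0 [ 0.39  0.08  2.37  3.81  0.17 -0.27] |
-18 carr 1 [ 0.36  0.07  2.31  4.03  0.1  -0.51] |
-22 blue None | [-0.39  0.1   2.35  3.06  0.17 -0.29]
-22 green None |
-22 carr 0 [0.34 0.08 2.38 3.14 0.18 0.36] |
-22 carr 1 [0.3  0.06 2.33 2.91 0.11 0.57] |
```

Emit:
drive_tool:
  deltas:
    - {"hand": 0.4,"offset": [0,0,0],"angular": [0,0,0]}
    - {"hand": 0.4,"offset": [0,0,0],"angular": [0,0,0]}

```text
time: 2.35
tool_pos: [0.4725, -0.1331, 0.3098]
tcp_rot: [1.363, 2.067, 0.544]
wrist_force: [0.3, 0.8, -0.5]
width: 0.4
```

```bash
cat > plan.py <<'E'
from kin import *
from workcell import bot
import json
def rows(targets,hand,maxlin=55,maxang=9.5):
    """targets: list of (x,A); joint-interpolated; prints rows"""
    s=bot.read_state();q=np.array(s["q"]);x0=np.array(s["tool_pos"]);A0=R.from_rotvec(s["tcp_rot"])
    print("now",x0.round(4),q.round(2));out=[];xp,Ap=x0,A0
    for x,A in targets:
        sol=ik(x,A,seed=q) or ik(x,A)
        if not sol:print("NO IK",x);return
        q1=min(sol,key=lambda v:abs(v-q).max());print("q",q1.round(2))
        for n in range(1,60):
            w=[tcp(q+(q1-q)*k/n) for k in range(n+1)]
            if all(np.linalg.norm(w[k+1][0]-w[k][0])*1e3<maxlin and np.degrees((w[k+1][1]*w[k][1].inv()).magnitude())<maxang and True for k in range(n)) and (abs(q1-q)/n).max()<.24:break
        out+=w[1:];q=q1
    for k,(x,A) in enumerate(out):
        if k%8==0:ref=(x0,A0) if k==0 else out[k-1];print("--call")
        print([*((x-ref[0])*100).round(1)],[*np.degrees((A*ref[1].inv()).as_rotvec()).round(0)],x.round(3))
E
python3 - <<'E'
from plan import *
D=12
for n,l in(("green",None),("carr",0),("carr",1)):
  for off in((-90,0,0),(0,0,40),(0,0,0)):
    x,A=yawed(n,D,l,off);print(n,l,off,[q.round(2) for q in ik(x,A,15)])
rows([yawed("blue",D,None,(-75,0,0))],.4)
E
```

```text
green None (-90, 0, 0) [array([-0.25, -0.21,  2.46,  1.18,  0.45, -1.37])]
green None (0, 0, 40) [array([-0.18,  0.05,  2.31,  1.44,  0.37, -1.61])]
green None (0, 0, 0) [array([-0.2 ,  0.05,  2.38,  1.62,  0.38, -1.81])]
carr 0 (-90, 0, 0) [array([ 0.78,  0.1 ,  2.17, -1.06,  0.91, -1.39])]
carr 0 (0, 0, 40) [array([ 0.64,  0.24,  2.08, -1.15,  0.79, -1.39])]
carr 0 (0, 0, 0) [array([ 0.68,  0.26,  2.13, -1.2 ,  0.79, -1.29])]
carr 1 (-90, 0, 0) [array([ 0.73,  0.08,  2.13, -1.03,  0.9 , -1.47])]
carr 1 (0, 0, 40) [array([ 0.6 ,  0.23,  2.03, -1.11,  0.79, -1.48])]
carr 1 (0, 0, 0) [array([ 0.64,  0.24,  2.08, -1.16,  0.79, -1.38])]
now [ 0.4725 -0.1331  0.3098] [-0.61 -0.58  2.35  0.58  0.82 -1.3 ]
q [-0.8   0.11  2.17  1.07  0.89 -1.77]
--call
[np.float64(2.5), np.float64(-1.2), np.float64(-2.7)] [np.float64(5.0), np.float64(2.0), np.float64(1.0)] [ 0.497 -0.145  0.283]
[np.float64(4.9), np.float64(-2.7), np.float64(-5.6)] [np.float64(10.0), np.float64(3.0), np.float64(1.0)] [ 0.521 -0.16   0.254]
[np.float64(7.1), np.float64(-4.5), np.float64(-8.8)] [np.float64(15.0), np.float64(3.0), np.float64(1.0)] [ 0.544 -0.178  0.222]
[np.float64(9.2), np.float64(-6.6), np.float64(-12.3)] [np.float64(19.0), np.float64(3.0), np.float64(1.0)] [ 0.565 -0.199  0.187]
[np.float64(11.0), np.float64(-9.0), np.float64(-16.2)] [np.float64(24.0), np.float64(2.0), np.float64(-0.0)] [ 0.583 -0.223  0.148]
```

Emit:
drive_tool:
  deltas:
    - {"hand": 0.4,"offset": [2.5,-1.2,-2.7],"angular": [5,2,1]}
    - {"hand": 0.4,"offset": [4.9,-2.7,-5.6],"angular": [10,3,1]}
    - {"hand": 0.4,"offset": [7.1,-4.5,-8.8],"angular": [15,3,1]}
    - {"hand": 0.4,"offset": [9.2,-6.6,-12.3],"angular": [19,3,1]}
    - {"hand": 0.4,"offset": [11,-9,-16.2],"angular": [24,2,0]}
    - {"hand": 0.4,"offset": [11,-9,-16.2],"angular": [24,2,0]}
    - {"hand": 0.4,"offset": [11,-9,-16.2],"angular": [24,2,0]}

```text
time: 3.22
tool_pos: [0.5839, -0.2207, 0.1484]
tcp_rot: [1.605, 2.058, 1.004]
wrist_force: [-0.4, -0.1, -0.7]
width: 0.397
```

```bash
python3 - <<'E'
from plan import *
import cv2
from h import P,proj
rows([yawed("blue",12,None,(-75,0,0)),yawed("blue",12,None)],.4)
s=bot.read_state();print(s["wrist_force"])
x=np.array(s["tool_pos"]);A=R.from_rotvec(s["tcp_rot"]);
pts=np.array([x,x+A.apply([0,0,-.019]),yawed("blue",12)[0]])
im=[]
for n,o in(("scene",(170,170)),("top",(290,160))):
    f=bot.read_camera(n)["frame"].copy();print(proj(n,pts).round(1).tolist())
    im.append(cv2.resize(f[o[1]:o[1]+110,o[0]:o[0]+90],None,fx=4.4,fy=4.4,interpolation=cv2.INTER_CUBIC))
cv2.imwrite("pics/pre.png",np.hstack(im))
E
```

```text
now [ 0.5839 -0.2207  0.1484] [-0.8   0.12  2.17  1.07  0.9  -1.77]
q [-0.8   0.11  2.17  1.07  0.89 -1.77]
q [-0.72  0.26  2.12  1.19  0.8  -1.85]
--call
[np.float64(-0.1), np.float64(-0.2), np.float64(-0.0)] [np.float64(-0.0), np.float64(-0.0), np.float64(-0.0)] [ 0.583 -0.223  0.148]
[np.float64(2.6), np.float64(0.1), np.float64(-2.5)] [np.float64(-0.0), np.float64(-0.0), np.float64(-0.0)] [ 0.61  -0.22   0.123]
[np.float64(5.1), np.float64(0.6), np.float64(-5.3)] [np.float64(-0.0), np.float64(-0.0), np.float64(-0.0)] [ 0.635 -0.215  0.095]
[-0.39006609 -0.08990934 -0.6914103 ]
[[205.1, 189.9], [201.0, 182.5], [213.5, 221.1]]
[[350.8, 232.2], [354.7, 238.2], [344.7, 209.0]]
```

View pics/pre.png

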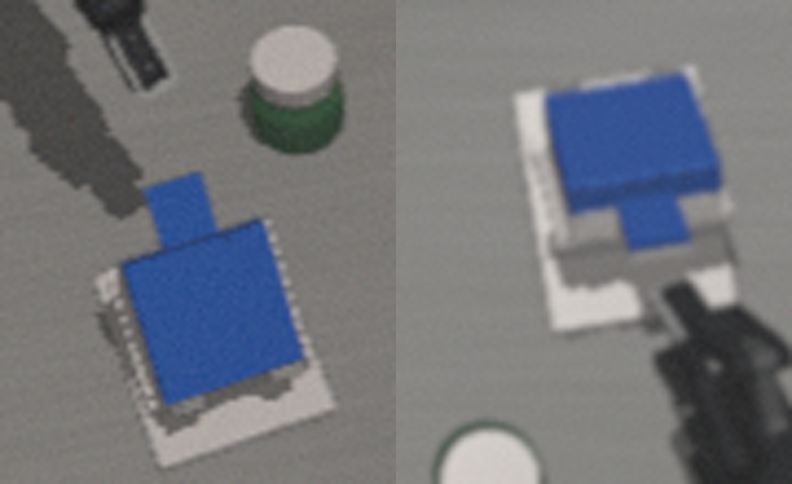

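```bash
python3 - <<'E'
from plan import *
from h import proj
s=bot.read_state();x=np.array(s["tool_pos"]);A=R.from_rotvec(s["tcp_rot"])
for y in(.017,.0315):
  p=np.array([x+A.apply([d,y,-.004]) for d in(-.011,0,.011)])
  for n in("scene","top"):print(y,n,proj(n,p).round(1).tolist())
E
```

```text
0.017 scene [[200.2, 190.7], [204.6, 188.3], [209.0, 185.9]]
0.017 top [[357.1, 225.6], [352.1, 227.3], [347.0, 228.9]]
0.0315 scene [[200.9, 191.2], [205.4, 188.8], [209.8, 186.4]]
0.0315 top [[357.0, 220.3], [351.9, 222.0], [346.7, 223.6]]
```

The fingers' predicted pixels match the picture within about 1 px, with the same camera bias as the dish estimates, so the relative pose is good. Tool is lined up with the blue tab (scene (205,190)). Approaching and gripping.

Emit:
drive_tool:
  deltas:
    - {"hand": 0.4,"offset": [1.3,0,-1.2],"angular": [0,0,0]}
    - {"hand": 0.4,"offset": [2.6,0.1,-2.5],"angular": [0,0,0]}
    - {"hand": 0.4,"offset": [3.9,0.3,-3.9],"angular": [0,0,0]}
    - {"hand": 0.4,"offset": [5.1,0.6,-5.3],"angular": [0,0,0]}
    - {"hand": 0.4,"offset": [5.1,0.6,-5.3],"angular": [0,0,0]}
    - {"hand": 0.4,"offset": [5.1,0.6,-5.3],"angular": [0,0,0]}
  force: 60

```text
time: 4.08
tool_pos: [0.6338, -0.2167, 0.0946]
tcp_rot: [1.609, 2.054, 1.003]
wrist_force: [0.7, -0.4, -0.3]
width: 0.403
```

Emit:
drive_tool:
  deltas:
    - {"hand": 0.25,"offset": [0,0,0],"angular": [0,0,0]}
    - {"hand": 0.2,"offset": [0,0,0],"angular": [0,0,0]}
    - {"hand": 0.15,"offset": [0,0,0],"angular": [0,0,0]}
    - {"hand": 0.1,"offset": [0,0,0],"angular": [0,0,0]}
    - {"hand": 0.05,"offset": [0,0,0],"angular": [0,0,0]}
    - {"hand": 0,"offset": [0,0,0],"angular": [0,0,0]}

```text
time: 4.82
tool_pos: [0.6358, -0.2175, 0.0981]
tcp_rot: [1.604, 2.051, 1.004]
wrist_force: [2.3, 1.6, 6.1]
width: 0.102
```

```bash
cat > transit.py <<'E'
from plan import *
import sys
def go(n,lev):
    s=bot.read_state();q0=np.array(s["q"]);x0=np.array(s["tool_pos"]);A0=R.from_rotvec(s["tcp_rot"])
    up=(x0+Rbed(beds[n][1])@[-.01,0,.07],A0)
    q1=ik(*up,seed=q0)[0];h=yawed("carr",12,lev,(-25,0,55));q2=ik(*h)[0]
    m=(q1+q2)/2;m[1]-=.4
    mids=[tcp(m)]
    rows([up]+mids+[h],0)
E
python3 -c "
from transit import *
go('blue',0)"
```

```text
now [ 0.6358 -0.2175  0.0981] [-0.72  0.26  2.12  1.18  0.81 -1.85]
q [-0.66  0.22  2.03  1.1   0.82 -1.67]
q [-0.01 -0.19  2.05 -0.    0.82 -1.56]
q [ 0.65  0.19  2.07 -1.1   0.82 -1.45]
--call
[np.float64(2.1), np.float64(0.2), np.float64(2.8)] [np.float64(0.0), np.float64(0.0), np.float64(0.0)] [ 0.657 -0.215  0.126]
[np.float64(4.2), np.float64(0.6), np.float64(5.7)] [np.float64(-0.0), np.float64(-0.0), np.float64(-0.0)] [ 0.678 -0.211  0.155]
[np.float64(3.6), np.float64(4.7), np.float64(6.3)] [np.float64(-5.0), np.float64(1.0), np.float64(7.0)] [ 0.672 -0.171  0.162]
[np.float64(2.8), np.float64(8.2), np.float64(7.1)] [np.float64(-10.0), np.float64(2.0), np.float64(14.0)] [ 0.664 -0.135  0.169]
[np.float64(1.9), np.float64(11.3), np.float64(7.9)] [np.float64(-16.0), np.float64(3.0), np.float64(21.0)] [ 0.655 -0.104  0.177]
[np.float64(0.9), np.float64(14.0), np.float64(8.8)] [np.float64(-21.0), np.float64(4.0), np.float64(27.0)] [ 0.644 -0.078  0.186]
[np.float64(-0.1), np.float64(16.3), np.float64(9.8)] [np.float64(-27.0), np.float64(4.0), np.float64(33.0)] [ 0.635 -0.055  0.1
[... 1258 characters left out ...]
, np.float64(0.0), np.float64(6.0)] [0.609 0.088 0.192]
[np.float64(1.0), np.float64(3.7), np.float64(-2.4)] [np.float64(-11.0), np.float64(1.0), np.float64(12.0)] [0.614 0.108 0.181]
[np.float64(1.5), np.float64(6.1), np.float64(-3.3)] [np.float64(-17.0), np.float64(0.0), np.float64(19.0)] [0.62  0.131 0.171]
[np.float64(2.1), np.float64(8.8), np.float64(-4.1)] [np.float64(-23.0), np.float64(-0.0), np.float64(26.0)] [0.625 0.159 0.163]
[np.float64(2.5), np.float64(12.0), np.float64(-4.9)] [np.float64(-28.0), np.float64(-2.0), np.float64(32.0)] [0.63  0.19  0.156]
[np.float64(2.8), np.float64(15.5), np.float64(-5.5)] [np.float64(-33.0), np.float64(-3.0), np.float64(39.0)] [0.632 0.226 0.149]
```

```bash
cat > transit.py <<'E'
from plan import *
def go(n,lev,dm=.25):
    s=bot.read_state();q0=np.array(s["q"]);x0=np.array(s["tool_pos"]);A0=R.from_rotvec(s["tcp_rot"])
    up=(x0+Rbed(beds[n][1])@[-.005,0,.05],A0);up2=(up[0]+[0,0,.11],A0)
    q1=ik(*up,seed=q0)[0];q1=ik(*up2,seed=q1)[0]
    h=yawed("carr",12,lev,(-20,0,50));q2=ik(*h)[0];h2=(h[0]+[0,0,.10],h[1]);q2=ik(*h2,seed=q2)[0]
    m=(q1+q2)/2;m[1]-=dm
    rows([up,up2,tcp(m),h2,h],0)
E
python3 -c "
from transit import *
go('blue',0)" | sed 's/np.float64(\([-0-9.]*\))/\1/g'
```

```text
now [ 0.6358 -0.2175  0.0981] [-0.72  0.26  2.12  1.18  0.81 -1.85]
q [-0.68  0.24  2.05  1.13  0.81 -1.72]
q [-0.68  0.1   1.98  0.97  0.92 -1.48]
q [-0.01 -0.16  1.99  0.    0.92 -1.57]
q [ 0.65  0.08  2.01 -0.97  0.91 -1.66]
q [ 0.65  0.2   2.08 -1.11  0.81 -1.43]
--call
[3.1, 0.5, 3.9] [-0.0, -0.0, -0.0] [ 0.667 -0.213  0.137]
[3.4, 0.4, 7.6] [0.0, -0.0, 0.0] [ 0.67  -0.213  0.174]
[3.4, 0.4, 11.3] [0.0, -0.0, 0.0] [ 0.67  -0.213  0.211]
[3.1, 0.5, 14.9] [-0.0, -0.0, -0.0] [ 0.667 -0.213  0.247]
[2.6, 4.2, 14.6] [-5.0, 2.0, 7.0] [ 0.662 -0.175  0.244]
[1.9, 7.6, 14.4] [-10.0, 3.0, 13.0] [ 0.655 -0.142  0.242]
[1.0, 10.5, 14.4] [-16.0, 4.0, 20.0] [ 0.646 -0.112  0.242]
[0.2, 13.1, 14.5] [-21.0, 5.0, 26.0] [ 0.637 -0.086  0.243]
--call
[-0.9, 2.3, 0.3] [-6.0, 0.0, 6.0] [ 0.628 -0.064  0.245]
[-1.7, 4.2, 0.7] [-11.0, 1.0, 13.0] [ 0.62  -0.044  0.25 ]
[-2.4, 6.0, 1.4] [-17.0, 0.0, 19.0] [ 0.613 -0.027  0.256]
[-3.1, 7.5, 2.2] [-22.0, -0.0, 25.0] [ 0.607 -0.011  0.265]
[-3.6, 8.9, 3.3] [-28.0, -1.0, 30.0] [0.602 0.003 0.276]
[-3.9, 10.2, 4.7] [-34.0, -2.0, 36.0] [0.598 0.016 0.289]
[-4.0, 11.5, 3.3] [-39.0, -1.0, 42.0] [0.598 0.029 0.275]
[-3.9, 12.9, 2.1] [-44.0, 0.0, 48.0] [0.598 0.042 0.264]
--call
[0.2, 1.4, -0.9] [-6.0, 1.0, 6.0] [0.601 0.057 0.254]
[0.6, 3.0, -1.6] [-11.0, 1.0, 12.0] [0.604 0.073 0.247]
[1.0, 4.8, -2.1] [-17.0, 1.0, 18.0] [0.609 0.091 0.242]
[1.5, 6.9, -2.4] [-22.0, 1.0, 25.0] [0.614 0.111 0.239]
[2.1, 9.2, -2.6] [-28.0, 0.0, 31.0] [0.619 0.135 0.238]
[2.6, 11.9, -2.5] [-34.0, -1.0, 37.0] [0.625 0.162 0.238]
[3.1, 15.0, -2.4] [-39.0, -2.0, 44.0] [0.629 0.192 0.24 ]
[3.4, 18.4, -2.2] [-45.0, -4.0, 50.0] [0.632 0.226 0.242]
--call
[0.3, 0.0, -4.9] [-0.0, -0.0, -0.0] [0.635 0.226 0.193]
[-0.0, -0.0, -10.0] [0.0, 0.0, 0.0] [0.632 0.226 0.142]
```

Emit:
drive_tool:
  deltas:
    - {"hand": 0,"offset": [1.5,0.2,2],"angular": [0,0,0]}
    - {"hand": 0,"offset": [3.1,0.5,3.9],"angular": [0,0,0]}
    - {"hand": 0,"offset": [3.4,0.5,7.6],"angular": [0,0,0]}
    - {"hand": 0,"offset": [3.4,0.5,11.3],"angular": [0,0,0]}
    - {"hand": 0,"offset": [3.1,0.5,15],"angular": [0,0,0]}
    - {"hand": 0,"offset": [3.1,0.5,15],"angular": [0,0,0]}

```text
time: 5.58
tool_pos: [0.6662, -0.2134, 0.2495]
tcp_rot: [1.601, 2.05, 1.0]
wrist_force: [0.0, -0.5, -0.9]
width: 0.1
```

```bash
python3 - <<'E'
from plan import *
import cv2
s=bot.read_state();print(s["wrist_force"],s["width"],s["torque"])
im=[]
for n,o in(("scene",(170,110)),("top",(290,150))):
    f=bot.read_camera(n)["frame"].copy()
    im.append(cv2.resize(f[o[1]:o[1]+130,o[0]:o[0]+100],None,fx=4,fy=4,interpolation=cv2.INTER_CUBIC))
cv2.imwrite("pics/lift.png",np.hstack(im))
E
```

```text
[ 0.00406949 -0.49319686 -0.89788165] 0.09996959225727349 [-0.27253887  0.41625579 -0.00133664]
```

View pics/lift.png

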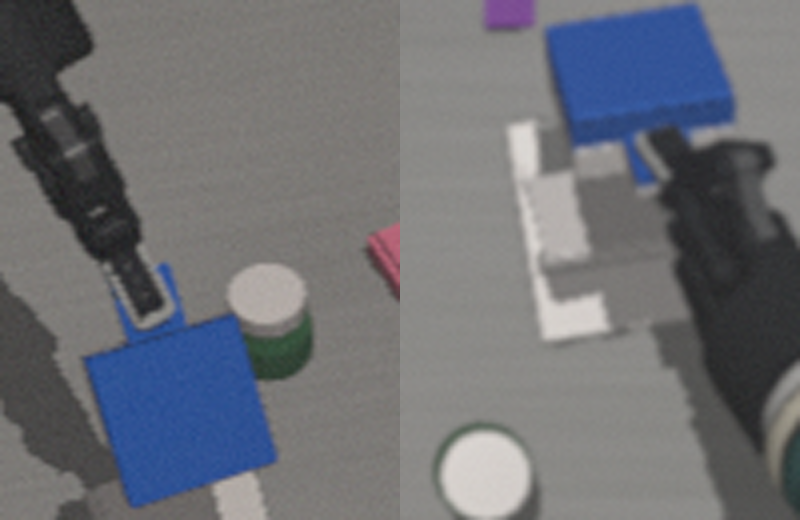

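Dish held closed by its tabs (finger tip at scene crop (150,318), on the tab middle). Checking where the dish sits in the grip from the lid corners.

```bash
python3 - <<'E'
from plan import *
from h import *
np.set_printoptions(precision=4,suppress=True)
s=np.array([(85,355),(240,317),(275,462),(133,505)])/4+(170,110)
t=np.array([(333,97),(172,122),(147,28),(295,8)])/4+(290,150)
ml=np.array([(-38,-38,38),(-38,38,38),(38,38,38),(38,-38,38)])/1000.
x,r=pnp(ml,s,t,[.7,-.2,.2,.15]);print(x,r.round(1).tolist())
S=bot.read_state();T=np.array(S["tool_pos"]);A=R.from_rotvec(S["tcp_rot"])
G=T-A.apply([0,0,.019])
print("grasp in dish",Rbed(x[3]).T@(G-x[:3])*1e3)
print("tool z yaw",np.degrees(np.arctan2(*A.as_matrix()[[1,0],2])),"pitch",np.degrees(np.arcsin(A.as_matrix()[2,2])),"dish yaw",np.degrees(x[3]))
E
python3 - <<'E' | sed 's/np.float64(\([-0-9.]*\))/\1/g'
import sys;sys.path.insert(0,".")
from plan import *
S=bot.read_state();q1=np.array(S["q"])
h=yawed("carr",12,0,(-20,0,50));q2=ik(*h)[0];h2=(h[0]+[0,0,.10],h[1]);q2=ik(*h2,seed=q2)[0]
m=(q1+q2)/2;m[1]-=.25
rows([tcp(m),h2],0)
E
```

```text
[ 0.6813 -0.2112  0.1998  0.1371] [[[-0.2, 0.6], [-1.0, -0.5], [0.2, -0.2], [-1.3, 0.2]], [[-0.3, 0.5], [-1.2, -0.2], [-1.2, -0.1], [0.4, -0.3]]]
grasp in dish [-62.0624  -2.6378  19.6942]
tool z yaw 25.862859770650903 pitch -43.73469089323353 dish yaw 7.8568390964767625
now [ 0.6643 -0.2119  0.2445] [-0.68  0.1   1.98  0.96  0.92 -1.48]
q [-0.02 -0.16  2.   -0.    0.92 -1.57]
q [ 0.65  0.08  2.01 -0.97  0.91 -1.66]
--call
[-0.5, 3.7, -0.3] [-5.0, 2.0, 7.0] [ 0.659 -0.175  0.242]
[-1.2, 7.0, -0.4] [-10.0, 3.0, 13.0] [ 0.652 -0.142  0.24 ]
[-2.1, 10.0, -0.5] [-16.0, 4.0, 20.0] [ 0.644 -0.112  0.24 ]
[-2.9, 12.5, -0.4] [-21.0, 5.0, 26.0] [ 0.635 -0.087  0.241]
[-3.8, 14.8, -0.1] [-27.0, 5.0, 33.0] [ 0.626 -0.064  0.244]
[-4.6, 16.7, 0.4] [-33.0, 6.0, 39.0] [ 0.618 -0.045  0.248]
[-5.3, 18.4, 1.0] [-39.0, 6.0, 44.0] [ 0.611 -0.027  0.255]
[-5.9, 20.0, 1.9] [-45.0, 5.0, 50.0] [ 0.605 -0.012  0.264]
--call
[-0.5, 1.4, 1.1] [-6.0, -1.0, 6.0] [0.6   0.002 0.275]
[-0.8, 2.7, 2.5] [-11.0, -2.0, 12.0] [0.597 0.015 0.288]
[-0.8, 4.0, 1.1] [-17.0, -1.0, 18.0] [0.597 0.028 0.274]
[-0.7, 5.4, -0.1] [-22.0, 0.0, 24.0] [0.598 0.042 0.263]
[-0.5, 6.8, -1.0] [-27.0, 1.0, 30.0] [0.6   0.056 0.254]
[-0.2, 8.4, -1.7] [-33.0, 1.0, 36.0] [0.603 0.072 0.247]
[0.3, 10.2, -2.1] [-38.0, 1.0, 42.0] [0.608 0.09  0.242]
[0.8, 12.3, -2.4] [-44.0, 1.0, 49.0] [0.613 0.111 0.239]
--call
[0.6, 2.4, -0.1] [-5.0, -1.0, 7.0] [0.619 0.134 0.238]
[1.1, 5.1, -0.1] [-11.0, -1.0, 13.0] [0.625 0.161 0.238]
[1.6, 8.1, 0.0] [-16.0, -3.0, 20.0] [0.629 0.192 0.24 ]
[1.9, 11.5, 0.3] [-21.0, -4.0, 27.0] [0.632 0.226 0.242]
```

Emit:
drive_tool:
  deltas:
    - {"hand": 0,"offset": [-0.5,3.7,-0.3],"angular": [-5,2,7]}
    - {"hand": 0,"offset": [-1.2,7,-0.4],"angular": [-10,3,13]}
    - {"hand": 0,"offset": [-2.1,10,-0.4],"angular": [-16,4,20]}
    - {"hand": 0,"offset": [-2.9,12.5,-0.3],"angular": [-21,5,26]}
    - {"hand": 0,"offset": [-3.8,14.8,0],"angular": [-27,5,33]}
    - {"hand": 0,"offset": [-4.6,16.7,0.5],"angular": [-33,6,39]}
    - {"hand": 0,"offset": [-5.3,18.4,1.2],"angular": [-39,6,44]}
    - {"hand": 0,"offset": [-5.9,20,2],"angular": [-45,5,50]}

```text
time: 6.68
tool_pos: [0.6042, -0.011, 0.262]
tcp_rot: [0.345, 2.758, 0.205]
wrist_force: [-0.5, 0.5, -0.5]
width: 0.098
```

Emit:
drive_tool:
  deltas:
    - {"hand": 0,"offset": [-0.5,1.4,1],"angular": [-6,-1,6]}
    - {"hand": 0,"offset": [-0.8,2.7,1.8],"angular": [-11,-2,12]}
    - {"hand": 0,"offset": [-0.8,4,1.2],"angular": [-17,-1,18]}
    - {"hand": 0,"offset": [-0.7,5.4,0.2],"angular": [-22,0,24]}
    - {"hand": 0,"offset": [-0.5,6.8,-0.8],"angular": [-27,1,30]}
    - {"hand": 0,"offset": [-0.2,8.4,-1.6],"angular": [-33,1,36]}
    - {"hand": 0,"offset": [0.3,10.2,-2.1],"angular": [-38,1,42]}
    - {"hand": 0,"offset": [0.8,12.3,-2.4],"angular": [-44,1,49]}

```text
time: 7.68
tool_pos: [0.6123, 0.1111, 0.2374]
tcp_rot: [-1.022, 2.564, -0.635]
wrist_force: [-0.1, -0.1, -1.2]
width: 0.103
```

Emit:
drive_tool:
  deltas:
    - {"hand": 0,"offset": [0.6,2.4,-0.1],"angular": [-5,-1,7]}
    - {"hand": 0,"offset": [1.1,5.1,-0.1],"angular": [-11,-1,13]}
    - {"hand": 0,"offset": [1.6,8.1,0],"angular": [-16,-3,20]}
    - {"hand": 0,"offset": [1.9,11.5,0.3],"angular": [-21,-4,27]}
    - {"hand": 0,"offset": [1.9,11.5,0.3],"angular": [-21,-4,27]}
    - {"hand": 0,"offset": [1.9,11.5,0.3],"angular": [-21,-4,27]}

```text
time: 8.43
tool_pos: [0.6318, 0.2253, 0.2417]
tcp_rot: [-1.614, 2.073, -0.99]
wrist_force: [0.1, 0.3, -1.2]
width: 0.101
```

```bash
cat > look.py <<'E'
from plan import *
import cv2,sys
def look(name,w,k=4):
    im=[]
    for n,o in zip(("scene","top"),w):
        f=bot.read_camera(n)["frame"]
        im.append(cv2.resize(f[o[1]:o[1]+130,o[0]:o[0]+100],None,fx=k,fy=k,interpolation=cv2.INTER_CUBIC))
    cv2.imwrite(name,np.hstack(im))
E
python3 - <<'E' | sed 's/np.float64(\([-0-9.]*\))/\1/g'
from look import *
rows([yawed("carr",12,0,(-20,0,50)),yawed("carr",12,0,(-4,0,12)),yawed("carr",12,0,(-3,0,0))],0)
print(bot.read_state()["width"])
look("pics/hover.png",((340,110),(110,140)))
E
```

```text
now [0.6318 0.2253 0.2417] [ 0.64  0.07  2.01 -0.95  0.9  -1.7 ]
q [ 0.65  0.2   2.08 -1.11  0.81 -1.43]
q [ 0.67  0.25  2.12 -1.18  0.79 -1.32]
q [ 0.68  0.25  2.13 -1.19  0.79 -1.29]
--call
[0.3, 0.0, -4.9] [-0.0, -1.0, -1.0] [0.634 0.226 0.192]
[0.0, 0.1, -10.0] [-0.0, -1.0, -1.0] [0.632 0.226 0.142]
[-1.5, 0.4, -13.8] [-0.0, -1.0, -1.0] [0.617 0.229 0.104]
[-2.3, 0.5, -14.7] [-0.0, -1.0, -1.0] [0.609 0.23  0.095]
0.10063285837719323
```

View pics/hover.png

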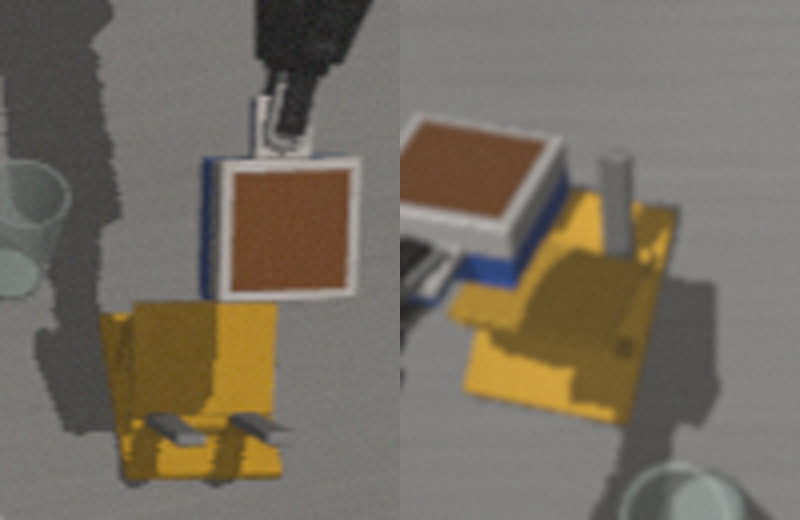

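Dish is upside down and still closed at hover (dish at scene crop (285,225), carrier at (200,390)). Estimating its placement relative to the carrier from the white face corners.

```bash
python3 - <<'E'
from plan import *
from h import *
np.set_printoptions(precision=4,suppress=True)
s=np.array([(219,163),(360,157),(357,293),(215,300)])/4+(340,110)
t=np.array([(110,232),(0,207),(18,115),(165,142)])/4+(110,140)
m=np.array([(-38,-38,38),(-38,38,38),(38,38,38),(38,-38,38)])/1000.
x,r=pnp(m,s,t,[.65,.2,.2,-.15]);print(x,np.degrees(x[3]),r.round(1).tolist())
S=bot.read_state();T=np.array(S["tool_pos"]);A=R.from_rotvec(S["tcp_rot"])
n=T-(yawed("carr",12,0)[0]);o,p=beds["carr"]
print("nominal dish (lid face) pos",o+n+Rbed(p)@[-.038,0,0],"tool err",(A*yawed("carr",12,0)[1].inv()).as_rotvec())
# posts: top-image base + tip, scene
ps=np.array([(195,440),(275,437)])/4+(340,110); pt=np.array([(216,155)])/4+(110,140)
for py in(-.03,.03,-.0225,.0225):
  print(py,[proj(n,o+np.array([[.004,py,.074]])@Rbed(p).T).round(1).tolist() for n in("scene","top")])
print(ps,pt)
E
```

```text
[ 0.6489  0.2228  0.1943 -0.1638] -9.385642593613074 [[[-1.0, -0.5], [-1.2, -0.2], [-1.4, 1.2], [-0.5, 0.8]], [[-0.4, 0.6], [-13.0, 0.2], [-1.2, -0.6], [-0.2, -1.1]]]
nominal dish (lid face) pos [0.6503 0.2256 0.199 ] tool err [0.0014 0.0155 0.0174]
-0.03 [[[386.7, 220.5]], [[163.0, 178.7]]]
0.03 [[[411.6, 219.8]], [[136.7, 173.8]]]
-0.0225 [[[389.8, 220.4]], [[159.7, 178.1]]]
0.0225 [[[408.5, 219.9]], [[140.0, 174.4]]]
[[388.75 220.  ]
 [408.75 219.25]] [[164.   178.75]]
```

Emit:
drive_tool:
  deltas:
    - {"hand": 0,"offset": [0.3,0.2,-5],"angular": [0,-1,-1]}
    - {"hand": 0,"offset": [0,0.3,-10],"angular": [0,-1,-1]}
    - {"hand": 0,"offset": [-0.8,0.5,-11.8],"angular": [0,-1,-1]}
    - {"hand": 0,"offset": [-1.5,0.6,-13.5],"angular": [0,-1,-1]}
    - {"hand": 0,"offset": [-1.5,0.6,-13.5],"angular": [0,-1,-1]}
    - {"hand": 0,"offset": [-1.5,0.6,-13.5],"angular": [0,-1,-1]}

```text
time: 9.28
tool_pos: [0.6188, 0.2317, 0.1102]
tcp_rot: [-1.579, 2.076, -1.006]
wrist_force: [0.3, 0.3, -1.3]
width: 0.107
```

Emit:
drive_tool:
  deltas:
    - {"hand": 0,"offset": [-0.2,0,-0.2],"angular": [0,0,0]}
    - {"hand": 0,"offset": [-0.4,0,-0.4],"angular": [0,0,0]}
    - {"hand": 0,"offset": [-0.6,0.1,-0.6],"angular": [0,0,0]}
    - {"hand": 0,"offset": [-0.6,0.1,-0.6],"angular": [0,0,0]}

```text
time: 9.78
tool_pos: [0.6116, 0.2331, 0.1029]
tcp_rot: [-1.582, 2.076, -1.006]
wrist_force: [0.2, 1.0, -1.2]
width: 0.107
```

```bash
cat > st.py <<'E'
from kin import *
from workcell import bot
def st(lev):
    s=bot.read_state();o,p=beds["carr"];B=Rbed(p);x=np.array(s["tool_pos"])
    print("off mm",(B.T@(x-yawed("carr",12,lev)[0])*1e3).round(1),"F bed",(B.T@np.array(s["wrist_force"])).round(1),"w",round(s["width"],3),"tq",np.array(s["torque"]).round(2),"rot",np.degrees((R.from_rotvec(s["tcp_rot"])*yawed("carr",12,lev)[1].inv()).as_rotvec()).round(1),s["time"])
E
python3 -c "
from st import *
st(0)"
```

```text
off mm [-7.6  3.2  7.2] F bed [ 0.8  1.1 -0.8] w 0.107 tq [ 0.19  0.47 -0.04] rot [ 0.1 -0.2  0.1] 9.775
```

Emit:
drive_tool:
  deltas:
    - {"hand": 0,"offset": [0,0,-0.15],"angular": [0,0,0]}
    - {"hand": 0,"offset": [-0.1,0,-0.35],"angular": [0,0,0]}
    - {"hand": 0,"offset": [-0.1,0,-0.35],"angular": [0,0,0]}

```text
time: 10.15
tool_pos: [0.6112, 0.2332, 0.0999]
tcp_rot: [-1.581, 2.075, -1.007]
wrist_force: [1.4, -0.2, -1.2]
width: 0.103
```

```bash
python3 -c "
from st import *
st(0)"
```

```text
off mm [-5.7  3.2  4.7] F bed [1.9 0.  0.2] w 0.103 tq [0.21 0.17 0.07] rot [ 0.1 -0.2  0.1] 10.15
```

Emit:
drive_tool:
  deltas:
    - {"hand": 0,"offset": [-0.1,0,-0.1],"angular": [0,0,0]}
    - {"hand": 0,"offset": [-0.2,0,-0.2],"angular": [0,0,0]}
    - {"hand": 0,"offset": [-0.2,0,-0.2],"angular": [0,0,0]}

```text
time: 10.52
tool_pos: [0.6107, 0.2333, 0.0997]
tcp_rot: [-1.578, 2.074, -1.008]
wrist_force: [6.3, -1.5, 1.4]
width: 0.104
```

```bash
python3 -c "
from st import *
st(0)"
```

```text
off mm [-5.9  3.2  4.2] F bed [ 3.6 -0.3  5.6] w 0.104 tq [-0.1  -0.82 -0.02] rot [ 0.1 -0.4  0.1] 10.525
```

Plate contact felt at +4 mm normal. Now nudging down the slope to feel for the posts.

Emit:
drive_tool:
  deltas:
    - {"hand": 0,"offset": [0.15,0,-0.05],"angular": [0,0,0]}
    - {"hand": 0,"offset": [0.3,0,-0.15],"angular": [0,0,0]}
    - {"hand": 0,"offset": [0.3,0,-0.15],"angular": [0,0,0]}

```text
time: 10.9
tool_pos: [0.6123, 0.2341, 0.0986]
tcp_rot: [-1.578, 2.074, -1.007]
wrist_force: [-8.8, 2.7, 13.2]
width: 0.103
```

```bash
python3 -c "
from st import *
st(0)"
```

```text
off mm [-4.1  4.3  4.5] F bed [-15.8   1.    2.9] w 0.103 tq [-0.58 -0.06 -0.7 ] rot [ 0.2 -0.4  0.1] 10.9
```

Emit:
drive_tool:
  deltas:
    - {"hand": 0,"offset": [0.1,0,-0.1],"angular": [0,0,0]}
    - {"hand": 0,"offset": [0.2,0,-0.2],"angular": [0,0,0]}
    - {"hand": 0,"offset": [0.2,0,-0.2],"angular": [0,0,0]}

```text
time: 11.28
tool_pos: [0.6128, 0.2343, 0.0987]
tcp_rot: [-1.575, 2.075, -1.01]
wrist_force: [-33.3, 5.4, 34.1]
width: 0.107
```

```bash
python3 - <<'E'
from st import *
st(0)
from look import *
look("pics/placed.png",((340,130),(110,140)))
E
```

```text
off mm [-3.9  4.6  4.9] F bed [-47.9  -0.7   0.2] w 0.107 tq [-1.31  0.91 -1.72] rot [ 0.1 -0.5 -0. ] 11.275
```

View pics/placed.png

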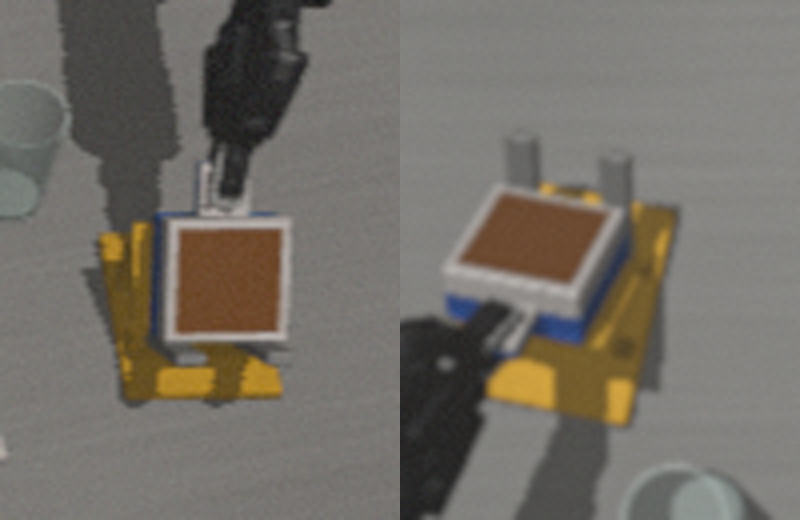

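```bash
python3 - <<'E'
from plan import *
from h import *
np.set_printoptions(precision=4,suppress=True)
s=np.array([(165,218),(292,220),(287,343),(158,340)])/4+(340,130)
t=np.array([(178,308),(47,268),(100,187),(224,210)])/4+(110,140)
m=np.array([(-38,-38,38),(-38,38,38),(38,38,38),(38,-38,38)])/1000.
x,r=pnp(m,s,t,[.63,.22,.05,-.15]);print(x,np.degrees(x[3]),r.round(1).tolist())
print("in fitted carrier frame",Rbed(-.182).T@(x[:3]-[.6554,.2258,.0199])*1e3)
E
```

```text
[ 0.6293  0.2328  0.0494 -0.2243] -12.849813075666454 [[[-0.5, 0.1], [-1.0, -0.1], [-1.6, -0.0], [-0.2, 0.5]], [[-0.8, -1.9], [-2.1, 0.2], [-1.0, -0.7], [0.3, 1.0]]]
in fitted carrier frame [-39.8809   2.159    1.8289]
```

Fit in the carrier frame: x −39.9, y +2.2, z +1.8 mm. The dish is home against the posts. Relaxing the push, then releasing gently.

Emit:
drive_tool:
  deltas:
    - {"hand": 0,"offset": [-0.1,0,0.1],"angular": [0,0,0]}
    - {"hand": 0,"offset": [-0.2,0,0.2],"angular": [0,0,0]}
    - {"hand": 0.12,"offset": [-0.2,0,0.2],"angular": [0,0,0]}
    - {"hand": 0.15,"offset": [-0.2,0,0.2],"angular": [0,0,0]}
    - {"hand": 0.2,"offset": [-0.2,0,0.2],"angular": [0,0,0]}
    - {"hand": 0.25,"offset": [-0.2,0,0.2],"angular": [0,0,0]}
    - {"hand": 0.25,"offset": [-0.2,0,0.2],"angular": [0,0,0]}

```text
time: 12.25
tool_pos: [0.6114, 0.2326, 0.0952]
tcp_rot: [-1.583, 2.077, -1.006]
wrist_force: [-0.3, 0.8, 0.5]
width: 0.252
```

```bash
python3 - <<'E' | sed 's/np.float64(\([-0-9.]*\))/\1/g'
from st import *
from plan import *
st(0)
s=bot.read_state();x=np.array(s["tool_pos"]);A=R.from_rotvec(s["tcp_rot"])
b=(x-A.apply([0,0,.09]),A);b2=(b[0]+[0,0,.10],A)
rows([b,b2],.25)
E
```

```text
off mm [-2.2  2.6  1.7] F bed [-0.6  0.7  0. ] w 0.252 tq [ 0.15  0.35 -0.  ] rot [ 0.1 -0.1  0.1] 12.25
now [0.6114 0.2326 0.0952] [ 0.68  0.26  2.12 -1.19  0.79 -1.29]
q [ 0.8   0.13  2.14 -1.05  0.92 -1.38]
q [ 0.8  -0.    2.06 -0.93  1.03 -1.59]
--call
[-2.7, 1.6, 3.3] [-0.0, -0.0, -0.0] [0.584 0.248 0.128]
[-5.8, 3.0, 6.2] [0.0, 0.0, -0.0] [0.553 0.262 0.157]
[-5.6, 3.0, 11.3] [-0.0, -0.0, -0.0] [0.556 0.263 0.208]
[-5.8, 3.0, 16.2] [0.0, -0.0, 0.0] [0.553 0.262 0.257]
```

Emit:
drive_tool:
  deltas:
    - {"hand": 0.25,"offset": [-0.6,0.3,0.8],"angular": [0,0,0]}
    - {"hand": 0.25,"offset": [-1.7,0.9,1.9],"angular": [0,0,0]}
    - {"hand": 0.25,"offset": [-3.6,1.9,3.9],"angular": [0,0,0]}
    - {"hand": 0.25,"offset": [-5.8,3,6.3],"angular": [0,0,0]}
    - {"hand": 0.35,"offset": [-5.8,3,11],"angular": [0,0,0]}
    - {"hand": 0.35,"offset": [-5.8,3,16],"angular": [0,0,0]}
    - {"hand": 0.4,"offset": [-5.8,3,16],"angular": [0,0,0]}

```text
time: 13.12
tool_pos: [0.5554, 0.2659, 0.2636]
tcp_rot: [-1.572, 2.07, -1.001]
wrist_force: [-1.3, -0.7, -0.6]
width: 0.404
```

```bash
python3 - <<'E' | sed 's/np.float64(\([-0-9.]*\))/\1/g'
from look import *
look("pics/rel.png",((340,130),(110,140)))
g=yawed("green",12,None,(-75,0,3));q2=ik(*g)[0]
s=bot.read_state();q1=np.array(s["q"]);m=(q1+q2)/2;m[1]-=.1
rows([tcp(m),g],.4)
E
```

```text
now [0.5534 0.2638 0.2576] [ 0.8  -0.    2.06 -0.94  1.03 -1.58]
q [ 0.28 -0.18  2.25  0.15  0.73 -1.51]
q [-0.23 -0.17  2.44  1.24  0.43 -1.43]
--call
[-1.3, -1.9, -2.4] [5.0, 3.0, -5.0] [0.541 0.245 0.234]
[-2.6, -3.4, -4.4] [11.0, 6.0, -10.0] [0.528 0.23  0.213]
[-3.9, -4.5, -6.2] [17.0, 9.0, -15.0] [0.515 0.219 0.196]
[-5.1, -5.2, -7.6] [23.0, 11.0, -21.0] [0.503 0.212 0.181]
[-6.1, -5.6, -8.8] [29.0, 13.0, -26.0] [0.493 0.208 0.17 ]
[-6.8, -5.8, -9.6] [35.0, 14.0, -32.0] [0.485 0.206 0.162]
[-7.3, -5.8, -10.1] [41.0, 15.0, -37.0] [0.48  0.205 0.157]
[-7.5, -5.8, -10.2] [48.0, 16.0, -43.0] [0.479 0.206 0.155]
--call
[0.1, 0.0, 0.1] [6.0, 0.0, -6.0] [0.48  0.206 0.156]
[0.6, -0.1, 0.4] [12.0, 1.0, -13.0] [0.484 0.205 0.159]
[1.1, -0.4, -0.1] [17.0, 1.0, -20.0] [0.49  0.201 0.155]
[1.9, -1.0, -0.4] [22.0, 2.0, -27.0] [0.497 0.196 0.152]
[2.9, -1.8, -0.5] [27.0, 2.0, -34.0] [0.507 0.188 0.15 ]
[4.0, -2.9, -0.5] [32.0, 2.0, -41.0] [0.519 0.176 0.15 ]
[5.2, -4.5, -0.5] [37.0, 2.0, -49.0] [0.531 0.161 0.15 ]
[6.4, -6.4, -0.5] [42.0, 2.0, -57.0] [0.543 0.142 0.15 ]
--call
[1.2, -2.3, 0.0] [4.0, 0.0, -8.0] [0.555 0.119 0.151]
[2.2, -5.0, 0.0] [9.0, -0.0, -16.0] [0.565 0.092 0.151]
[3.0, -8.0, -0.0] [13.0, -0.0, -25.0] [0.573 0.062 0.15 ]
[3.6, -11.3, -0.2] [17.0, -0.0, -33.0] [0.579 0.028 0.148]
```

View pics/rel.png

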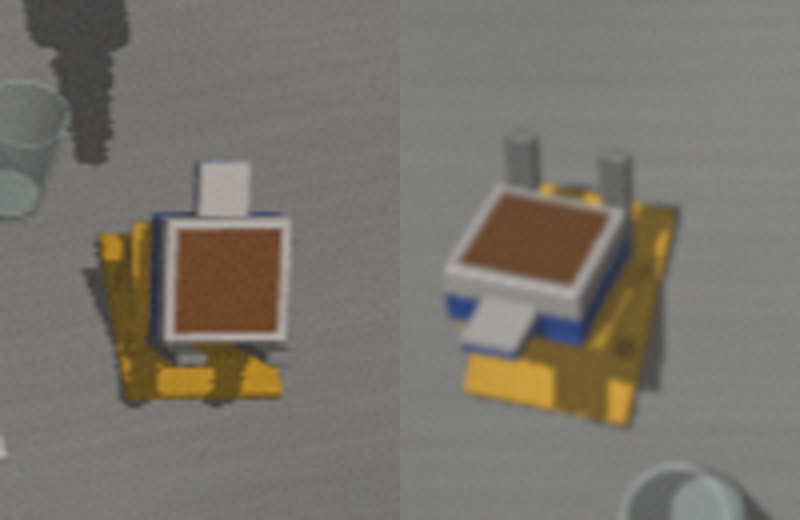

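Blue dish lies closed and level in the carrier, free of the fingers (scene crop (226,278)). Moving to green's pre-grasp, kept high over the beaker.

Emit:
drive_tool:
  deltas:
    - {"hand": 0.4,"offset": [-1.3,-1.9,0],"angular": [5,3,-5]}
    - {"hand": 0.4,"offset": [-2.6,-3.4,0],"angular": [11,6,-10]}
    - {"hand": 0.4,"offset": [-3.9,-4.5,0],"angular": [17,9,-15]}
    - {"hand": 0.4,"offset": [-5.1,-5.2,0],"angular": [23,11,-21]}
    - {"hand": 0.4,"offset": [-6.1,-5.6,0],"angular": [29,13,-26]}
    - {"hand": 0.4,"offset": [-6.8,-5.8,0],"angular": [35,14,-32]}
    - {"hand": 0.4,"offset": [-7.3,-5.8,0],"angular": [41,15,-37]}
    - {"hand": 0.4,"offset": [-7.5,-5.8,0],"angular": [48,16,-43]}

```text
time: 14.22
tool_pos: [0.4773, 0.205, 0.2539]
tcp_rot: [-0.532, 2.811, 0.02]
wrist_force: [0.9, 0.2, 0.3]
width: 0.398
```

Emit:
drive_tool:
  deltas:
    - {"hand": 0.4,"offset": [0.1,0,0],"angular": [6,0,-6]}
    - {"hand": 0.4,"offset": [0.6,-0.1,0],"angular": [12,1,-13]}
    - {"hand": 0.4,"offset": [1.1,-0.4,0],"angular": [17,1,-20]}
    - {"hand": 0.4,"offset": [1.9,-1,0],"angular": [22,2,-27]}
    - {"hand": 0.4,"offset": [2.9,-1.8,0],"angular": [27,2,-34]}
    - {"hand": 0.4,"offset": [4,-2.9,0],"angular": [32,2,-41]}
    - {"hand": 0.4,"offset": [5.2,-4.5,0],"angular": [37,2,-49]}
    - {"hand": 0.4,"offset": [6.4,-6.4,0],"angular": [42,2,-57]}

```text
time: 15.22
tool_pos: [0.5417, 0.1408, 0.2535]
tcp_rot: [1.008, 2.505, 0.786]
wrist_force: [-0.3, -0.3, 0.6]
width: 0.402
```

```bash
python3 - <<'E' | sed 's/np.float64(\([-0-9.]*\))/\1/g'
from plan import *
rows([yawed("green",12,None,(-75,0,3))],.4)
E
```

```text
now [0.5417 0.1408 0.2535] [-0.03 -0.3   2.25  0.6   0.75 -1.19]
q [-0.23 -0.17  2.44  1.24  0.43 -1.43]
--call
[1.3, -1.0, -1.8] [5.0, -1.0, -5.0] [0.555 0.131 0.236]
[2.5, -2.6, -3.7] [8.0, -1.0, -11.0] [0.567 0.115 0.217]
[3.4, -5.0, -5.7] [12.0, -1.0, -18.0] [0.575 0.091 0.197]
[3.8, -7.9, -8.0] [14.0, -1.0, -25.0] [0.58  0.062 0.174]
[3.7, -11.2, -10.5] [16.0, -1.0, -33.0] [0.579 0.028 0.148]
```

Emit:
drive_tool:
  deltas:
    - {"hand": 0.4,"offset": [1.3,-1,-1.2],"angular": [5,-1,-5]}
    - {"hand": 0.4,"offset": [2.3,-2.6,-2.5],"angular": [8,-1,-11]}
    - {"hand": 0.4,"offset": [3.2,-5,-4.5],"angular": [12,-1,-18]}
    - {"hand": 0.4,"offset": [3.6,-7.9,-7],"angular": [14,-1,-25]}
    - {"hand": 0.4,"offset": [3.7,-11.2,-10],"angular": [16,-1,-33]}
    - {"hand": 0.4,"offset": [3.7,-11.2,-10.5],"angular": [16,-1,-33]}
    - {"hand": 0.4,"offset": [3.7,-11.2,-10.5],"angular": [16,-1,-33]}

```text
time: 16.1
tool_pos: [0.579, 0.0299, 0.1499]
tcp_rot: [1.689, 1.955, 0.948]
wrist_force: [1.0, 0.0, 0.5]
width: 0.394
```

```bash
python3 - <<'E' | sed 's/np.float64(\([-0-9.]*\))/\1/g'
from look import *
rows([yawed("green",12,None,(-75,0,3)),yawed("green",12,None,(0,0,3))],.4)
look("pics/preg.png",((265,140),(190,160)))
from h import proj
s=bot.read_state();x=np.array(s["tool_pos"]);A=R.from_rotvec(s["tcp_rot"])
print([proj(n,np.array([x+A.apply([0,.024,-.004])])).round(1).tolist() for n in("scene","top")])
E
```

```text
now [0.579  0.0299 0.1499] [-0.22 -0.17  2.44  1.21  0.42 -1.4 ]
q [-0.23 -0.17  2.44  1.24  0.43 -1.43]
q [-0.2   0.05  2.37  1.6   0.38 -1.79]
--call
[-0.0, -0.2, -0.2] [1.0, -0.0, -0.0] [0.579 0.028 0.148]
[2.8, 0.1, -2.5] [1.0, -0.0, 0.0] [0.607 0.031 0.125]
[5.3, 0.1, -5.5] [1.0, -0.0, -0.0] [0.632 0.031 0.095]
[[[314.3, 168.8]], [[226.3, 226.3]]]
```

View pics/preg.png

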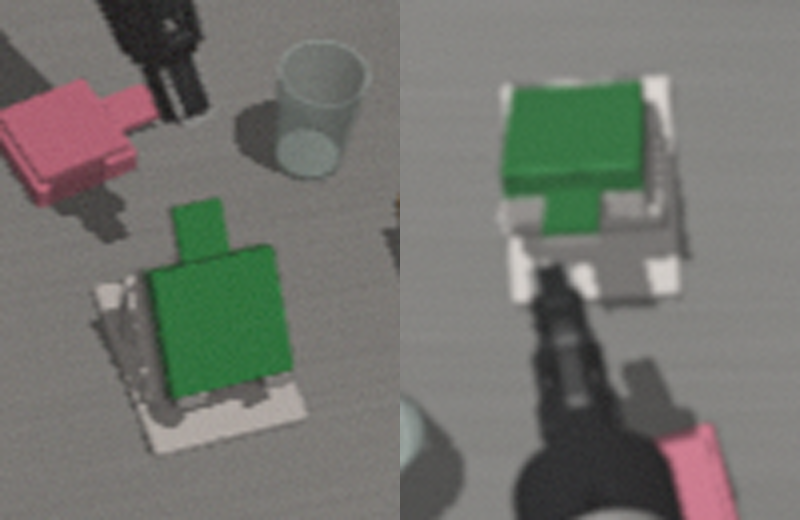

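Finger tip at predicted pixel (313,169); green tab straight ahead at scene crop (200,230). Approach and grip.

Emit:
drive_tool:
  deltas:
    - {"hand": 0.4,"offset": [1.3,-0.1,-1.2],"angular": [1,0,0]}
    - {"hand": 0.4,"offset": [2.7,0,-2.6],"angular": [1,0,0]}
    - {"hand": 0.4,"offset": [4,0.1,-4],"angular": [1,0,0]}
    - {"hand": 0.4,"offset": [5.3,0.1,-5.4],"angular": [1,0,0]}
    - {"hand": 0.4,"offset": [5.3,0.1,-5.4],"angular": [1,0,0]}
    - {"hand": 0.4,"offset": [5.3,0.1,-5.4],"angular": [1,0,0]}

```text
time: 16.95
tool_pos: [0.6333, 0.0305, 0.0983]
tcp_rot: [1.696, 1.949, 0.969]
wrist_force: [0.2, 0.7, 0.4]
width: 0.399
```

Emit:
drive_tool:
  deltas:
    - {"hand": 0.25,"offset": [0,0,0],"angular": [0,0,0]}
    - {"hand": 0.2,"offset": [0,0,0],"angular": [0,0,0]}
    - {"hand": 0.15,"offset": [0,0,0],"angular": [0,0,0]}
    - {"hand": 0.1,"offset": [0,0,0],"angular": [0,0,0]}
    - {"hand": 0.05,"offset": [0,0,0],"angular": [0,0,0]}
    - {"hand": 0,"offset": [0,0,0],"angular": [0,0,0]}

```text
time: 17.7
tool_pos: [0.6324, 0.0299, 0.0972]
tcp_rot: [1.697, 1.949, 0.967]
wrist_force: [-6.6, -1.5, 4.5]
width: 0.103
```

```bash
python3 - <<'E' | sed 's/np.float64(\([-0-9.]*\))/\1/g'
from plan import *
s=bot.read_state();q0=np.array(s["q"]);x0=np.array(s["tool_pos"]);A0=R.from_rotvec(s["tcp_rot"])
T=yawed("green",12);print("vs nominal mm",(Rbed(beds["green"][1]).T@(x0-T[0])*1e3).round(1),np.degrees((A0*T[1].inv()).as_rotvec()).round(1),s["wrist_force"],s["width"])
up=(x0+Rbed(beds["green"][1])@[-.005,0,.05],A0);up2=(up[0]+[0,0,.13],A0)
h=yawed("carr",12,1,(-20,0,50));q2=ik(*h)[0];h2=(h[0]+[0,0,.08],h[1])
rows([up,up2,h2,h],0)
E
```

```text
vs nominal mm [-0.9 -1.3  5. ] [0.3 0.1 0.1] [-6.57736458 -1.54144484  4.54264949] 0.10277332300894337
now [0.6324 0.0299 0.0972] [-0.2   0.05  2.37  1.58  0.39 -1.77]
q [-0.18  0.03  2.29  1.35  0.39 -1.51]
q [-0.18 -0.15  2.18  0.82  0.53 -0.92]
q [ 0.61  0.1   1.97 -0.96  0.89 -1.7 ]
q [ 0.61  0.2   2.03 -1.07  0.81 -1.52]
--call
[1.6, 0.1, 1.9] [0.0, 0.0, 0.0] [0.649 0.031 0.116]
[3.2, 0.2, 3.9] [-0.0, -0.0, -0.0] [0.664 0.032 0.136]
[3.7, 0.8, 8.5] [1.0, -1.0, 1.0] [0.67  0.038 0.182]
[3.7, 0.8, 12.8] [1.0, -1.0, 1.0] [0.669 0.038 0.225]
[3.2, 0.2, 16.9] [-0.0, -0.0, -0.0] [0.664 0.032 0.266]
[2.4, 2.2, 15.6] [-6.0, 1.0, 7.0] [0.657 0.052 0.253]
[1.6, 4.0, 14.3] [-12.0, 2.0, 14.0] [0.649 0.07  0.24 ]
[0.8, 5.6, 13.1] [-17.0, 3.0, 21.0] [0.64  0.086 0.228]
--call
[-0.8, 1.3, -1.1] [-6.0, 1.0, 7.0] [0.632 0.099 0.217]
[-1.6, 2.4, -2.1] [-11.0, 1.0, 14.0] [0.625 0.11  0.207]
[-2.3, 3.4, -3.0] [-17.0, 2.0, 21.0] [0.618 0.12  0.198]
[-2.9, 4.1, -3.7] [-23.0, 2.0, 29.0] [0.612 0.127 0.191]
[-3.3, 4.7, -4.3] [-29.0, 3.0, 36.0] [0.607 0.133 0.185]
[-3.6, 5.2, -4.7] [-35.0, 3.0, 43.0] [0.604 0.138 0.181]
[-3.7, 5.6, -5.0] [-41.0, 3.0, 49.0] [0.603 0.142 0.179]
[-3.7, 6.0, -5.0] [-47.0, 3.0, 56.0] [0.604 0.146 0.178]
--call
[0.2, 0.4, 0.2] [-6.0, -0.0, 7.0] [0.606 0.15  0.18 ]
[0.6, 0.9, 0.5] [-12.0, -0.0, 13.0] [0.61  0.155 0.184]
[1.2, 1.5, 1.1] [-18.0, -1.0, 20.0] [0.616 0.161 0.189]
[1.9, 2.3, 1.9] [-24.0, -1.0, 26.0] [0.623 0.169 0.197]
[2.7, 3.2, 2.9] [-30.0, -2.0, 33.0] [0.631 0.178 0.207]
[3.6, 4.4, 4.1] [-36.0, -3.0, 39.0] [0.64  0.19  0.219]
[4.6, 5.8, 5.5] [-43.0, -4.0, 45.0] [0.649 0.204 0.233]
[5.5, 7.5, 7.1] [-49.0, -5.0, 50.0] [0.659 0.221 0.249]
--call
[0.2, 0.0, -4.0] [-0.0, -0.0, -0.0] [0.66  0.221 0.209]
[-0.0, -0.0, -8.0] [0.0, -0.0, 0.0] [0.659 0.221 0.169]
```

Emit:
drive_tool:
  deltas:
    - {"hand": 0,"offset": [1.6,0.1,1.9],"angular": [0,0,0]}
    - {"hand": 0,"offset": [3.2,0.2,3.9],"angular": [0,0,0]}
    - {"hand": 0,"offset": [3.4,0.3,8.5],"angular": [0,0,0]}
    - {"hand": 0,"offset": [3.4,0.3,13],"angular": [0,0,0]}
    - {"hand": 0,"offset": [3.2,0.2,17],"angular": [0,0,0]}
    - {"hand": 0,"offset": [2.4,2.2,17.5],"angular": [-6,1,7]}
    - {"hand": 0,"offset": [1.6,4,17.5],"angular": [-12,2,14]}
    - {"hand": 0,"offset": [0.8,5.6,17.5],"angular": [-17,3,21]}

```text
time: 18.7
tool_pos: [0.6398, 0.0865, 0.2717]
tcp_rot: [1.237, 2.36, 0.702]
wrist_force: [-0.5, 0.1, -2.0]
width: 0.106
```

Emit:
drive_tool:
  deltas:
    - {"hand": 0,"offset": [-0.8,1.3,0],"angular": [-6,1,7]}
    - {"hand": 0,"offset": [-1.6,2.4,0],"angular": [-11,1,14]}
    - {"hand": 0,"offset": [-2.3,3.4,0],"angular": [-17,2,21]}
    - {"hand": 0,"offset": [-2.9,4.1,0],"angular": [-23,2,29]}
    - {"hand": 0,"offset": [-3.3,4.7,0],"angular": [-29,3,36]}
    - {"hand": 0,"offset": [-3.6,5.2,0],"angular": [-35,3,43]}
    - {"hand": 0,"offset": [-3.7,5.6,0],"angular": [-41,3,49]}
    - {"hand": 0,"offset": [-3.7,6,0],"angular": [-47,3,56]}

```text
time: 19.7
tool_pos: [0.6031, 0.146, 0.2713]
tcp_rot: [-0.274, 2.747, -0.122]
wrist_force: [-0.0, -0.2, -0.9]
width: 0.107
```

```bash
python3 - <<'E' | sed 's/np.float64(\([-0-9.]*\))/\1/g'
from plan import *
print(bot.read_state()["width"])
h=yawed("carr",12,1,(-20,0,50));h2=(h[0]+[0,0,.08],h[1])
rows([h2,h],0)
E
```

```text
0.10665844123134867
now [0.6031 0.146  0.2713] [ 0.28 -0.08  1.95 -0.19  0.92 -1.4 ]
q [ 0.61  0.1   1.97 -0.96  0.89 -1.7 ]
q [ 0.61  0.2   2.03 -1.07  0.81 -1.52]
--call
[0.4, 0.1, -0.9] [-6.0, -0.0, 6.0] [0.607 0.147 0.262]
[0.9, 0.4, -1.6] [-12.0, -1.0, 12.0] [0.612 0.15  0.255]
[1.6, 0.9, -2.1] [-18.0, -1.0, 19.0] [0.619 0.155 0.25 ]
[2.3, 1.6, -2.4] [-25.0, -1.0, 25.0] [0.626 0.162 0.247]
[3.1, 2.6, -2.5] [-31.0, -2.0, 31.0] [0.634 0.172 0.246]
[3.9, 3.9, -2.6] [-37.0, -3.0, 38.0] [0.642 0.185 0.246]
[4.8, 5.6, -2.4] [-43.0, -4.0, 44.0] [0.651 0.202 0.247]
[5.5, 7.5, -2.2] [-49.0, -5.0, 51.0] [0.659 0.221 0.249]
--call
[0.2, 0.0, -4.0] [-0.0, -0.0, -0.0] [0.66  0.221 0.209]
[-0.0, -0.0, -8.0] [-0.0, -0.0, -0.0] [0.659 0.221 0.169]
```

Emit:
drive_tool:
  deltas:
    - {"hand": 0,"offset": [0.4,0.1,-0.5],"angular": [-6,0,6]}
    - {"hand": 0,"offset": [0.9,0.4,-1],"angular": [-12,-1,12]}
    - {"hand": 0,"offset": [1.6,0.9,-1.5],"angular": [-18,-1,19]}
    - {"hand": 0,"offset": [2.3,1.6,-2],"angular": [-25,-1,25]}
    - {"hand": 0,"offset": [3.1,2.6,-2.2],"angular": [-31,-2,31]}
    - {"hand": 0,"offset": [3.9,3.9,-2.2],"angular": [-37,-3,38]}
    - {"hand": 0,"offset": [4.8,5.6,-2.2],"angular": [-43,-4,44]}
    - {"hand": 0,"offset": [5.5,7.5,-2.2],"angular": [-49,-5,51]}

```text
time: 20.7
tool_pos: [0.6586, 0.2215, 0.2491]
tcp_rot: [-1.591, 2.071, -0.997]
wrist_force: [-0.3, 0.5, -1.1]
width: 0.102
```

Emit:
drive_tool:
  deltas:
    - {"hand": 0,"offset": [0,0,0],"angular": [0,0,0]}
    - {"hand": 0,"offset": [0,0,0],"angular": [0,0,0]}

```text
time: 20.95
tool_pos: [0.6585, 0.2205, 0.2496]
tcp_rot: [-1.584, 2.077, -0.994]
wrist_force: [0.7, 0.4, -0.3]
width: 0.108
```

```bash
python3 - <<'E' | sed 's/np.float64(\([-0-9.]*\))/\1/g'
from look import *
from st import st
st(1)
rows([yawed("carr",12,1,o) for o in((-20,3,50),(-8,3,14),(-6,3,7))],0,maxlin=40)
look("pics/hover2.png",((340,110),(110,120)))
E
```

```text
off mm [-77.1  -0.7 107.1] F bed [0.6 0.6 0.2] w 0.108 tq [ 0.22  0.48 -0.  ] rot [0.5 0.  0.3] 20.95
now [0.6585 0.2205 0.2496] [ 0.61  0.1   1.97 -0.95  0.88 -1.7 ]
q [ 0.62  0.2   2.02 -1.07  0.82 -1.52]
q [ 0.64  0.23  2.06 -1.13  0.8  -1.42]
q [ 0.64  0.23  2.07 -1.14  0.8  -1.4 ]
--call
[0.2, 0.1, -2.7] [-0.0, -0.0, -0.0] [0.66  0.222 0.223]
[0.2, 0.3, -5.4] [-0.0, -0.0, -0.0] [0.66  0.223 0.196]
[0.1, 0.4, -8.1] [-1.0, -0.0, -0.0] [0.659 0.224 0.169]
[-1.6, 0.7, -11.5] [-1.0, -0.0, -0.0] [0.642 0.227 0.135]
[-2.0, 0.7, -12.1] [-1.0, -0.0, -0.0] [0.639 0.228 0.129]
```

View pics/hover2.png

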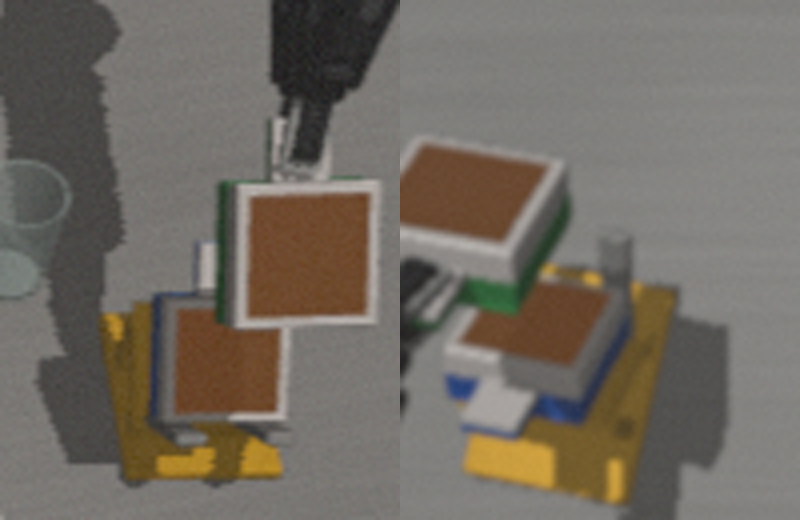

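Green is inverted and closed over the stack (scene crop (305,255), with blue at (225,360)). Lowering to just short of contact.

Emit:
drive_tool:
  deltas:
    - {"hand": 0,"offset": [0.2,0.1,-2.7],"angular": [-1,0,0]}
    - {"hand": 0,"offset": [0.2,0.3,-5.4],"angular": [-1,0,0]}
    - {"hand": 0,"offset": [0.1,0.4,-8.1],"angular": [-1,0,0]}
    - {"hand": 0,"offset": [-0.8,0.5,-9.8],"angular": [-1,0,0]}
    - {"hand": 0,"offset": [-1.6,0.7,-11.5],"angular": [-1,0,0]}
    - {"hand": 0,"offset": [-2,0.7,-12],"angular": [-1,0,0]}
    - {"hand": 0,"offset": [-2,0.7,-12],"angular": [-1,0,0]}
    - {"hand": 0,"offset": [-2,0.7,-12],"angular": [-1,0,0]}

```text
time: 22.05
tool_pos: [0.6398, 0.2283, 0.1316]
tcp_rot: [-1.591, 2.07, -1.016]
wrist_force: [-0.3, -1.0, -1.7]
width: 0.101
```

```bash
python3 -c "
from st import *
st(1)"
```

```text
off mm [-7.6  3.5  9.7] F bed [ 1.1 -1.  -1.3] w 0.101 tq [ 0.25  0.5  -0.06] rot [-0.4 -0.2  0.4] 22.05
```

Emit:
drive_tool:
  deltas:
    - {"hand": 0,"offset": [-0.1,0,-0.1],"angular": [0,0,0]}
    - {"hand": 0,"offset": [-0.2,0,-0.2],"angular": [0,0,0]}
    - {"hand": 0,"offset": [-0.2,0,-0.2],"angular": [0,0,0]}

```text
time: 22.42
tool_pos: [0.6368, 0.228, 0.1282]
tcp_rot: [-1.594, 2.071, -1.016]
wrist_force: [-1.2, -0.4, -1.0]
width: 0.104
```

```bash
python3 -c "
from st import *
st(1)"
```

```text
off mm [-7.2  2.7  5.2] F bed [-0.  -0.6 -1.5] w 0.104 tq [0.25 0.47 0.03] rot [-0.5 -0.   0.4] 22.425
```

Emit:
drive_tool:
  deltas:
    - {"hand": 0,"offset": [-0.1,0,-0.1],"angular": [0,0,0]}
    - {"hand": 0,"offset": [-0.2,0,-0.2],"angular": [0,0,0]}
    - {"hand": 0,"offset": [-0.2,0,-0.2],"angular": [0,0,0]}

```text
time: 22.8
tool_pos: [0.6361, 0.2283, 0.1278]
tcp_rot: [-1.591, 2.069, -1.017]
wrist_force: [4.6, -0.4, 2.5]
width: 0.106
```

```bash
python3 -c "
from st import *
st(1)"
```

```text
off mm [-7.4  2.9  4.4] F bed [1.5 0.4 5. ] w 0.106 tq [-0.03 -0.69 -0.09] rot [-0.5 -0.2  0.4] 22.8
```

Emit:
drive_tool:
  deltas:
    - {"hand": 0,"offset": [0.15,0,-0.1],"angular": [0,0,0]}
    - {"hand": 0,"offset": [0.25,0,-0.2],"angular": [0,0,0]}
    - {"hand": 0,"offset": [0.25,0,-0.2],"angular": [0,0,0]}

```text
time: 23.18
tool_pos: [0.6385, 0.2287, 0.1256]
tcp_rot: [-1.592, 2.069, -1.016]
wrist_force: [3.9, -1.1, 4.8]
width: 0.113
```

```bash
python3 -c "
from st import *
st(1)"
```

```text
off mm [-4.3  3.7  4.5] F bed [-0.5 -0.4  6.2] w 0.113 tq [-0.   -0.7   0.03] rot [-0.5 -0.2  0.4] 23.175
```

Contact on the blue dish at the expected height. Nudging the last bit to the posts.

Emit:
drive_tool:
  deltas:
    - {"hand": 0,"offset": [0.1,0,-0.1],"angular": [0,0,0]}
    - {"hand": 0,"offset": [0.2,0,-0.15],"angular": [0,0,0]}
    - {"hand": 0,"offset": [0.2,0,-0.15],"angular": [0,0,0]}

```text
time: 23.55
tool_pos: [0.6402, 0.2289, 0.1241]
tcp_rot: [-1.592, 2.069, -1.015]
wrist_force: [0.8, 0.6, 6.3]
width: 0.11
```

```bash
python3 -c "
from st import *
st(1)"
```

```text
off mm [-2.1  4.3  4.6] F bed [-3.9  0.8  4.9] w 0.11 tq [-0.09 -0.57 -0.05] rot [-0.4 -0.2  0.4] 23.55
```

Emit:
drive_tool:
  deltas:
    - {"hand": 0,"offset": [0.05,0,-0.05],"angular": [0,0,0]}
    - {"hand": 0,"offset": [0.1,0,-0.1],"angular": [0,0,0]}
    - {"hand": 0,"offset": [0.1,0,-0.1],"angular": [0,0,0]}

```text
time: 23.92
tool_pos: [0.6405, 0.2294, 0.124]
tcp_rot: [-1.591, 2.069, -1.016]
wrist_force: [-10.1, 3.3, 14.7]
width: 0.106
```

```bash
python3 - <<'E'
from st import *
st(1)
from look import *
look("pics/placed2.png",((340,130),(110,120)))
E
```

```text
off mm [-1.9  4.8  4.6] F bed [-17.9   1.4   2.9] w 0.106 tq [-0.47 -0.07 -0.57] rot [-0.4 -0.2  0.4] 23.925
```

View pics/placed2.png

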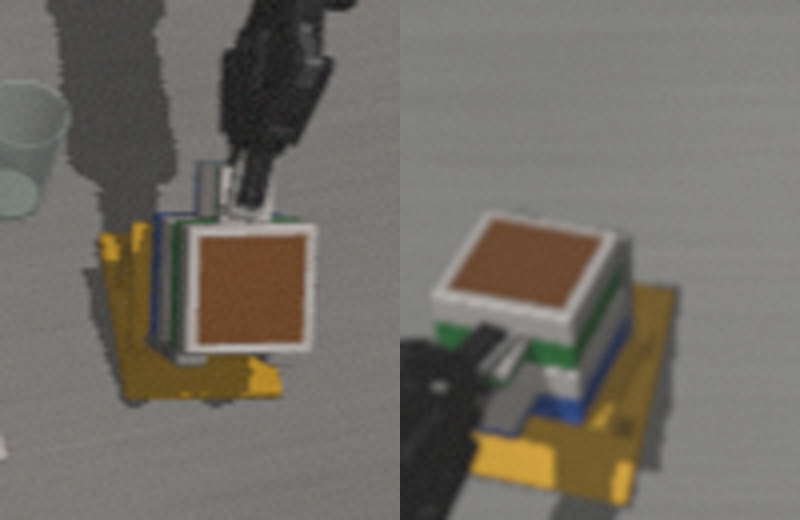

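Green sits squarely on blue, against the posts (scene crop (248,290)). Relaxing the push, releasing with a small opening.

Emit:
drive_tool:
  deltas:
    - {"hand": 0,"offset": [-0.1,0,0.1],"angular": [0,0,0]}
    - {"hand": 0,"offset": [-0.1,0,0.1],"angular": [0,0,0]}
    - {"hand": 0.12,"offset": [-0.1,0,0.1],"angular": [0,0,0]}
    - {"hand": 0.15,"offset": [-0.1,0,0.1],"angular": [0,0,0]}
    - {"hand": 0.2,"offset": [-0.1,0,0.1],"angular": [0,0,0]}
    - {"hand": 0.24,"offset": [-0.1,0,0.1],"angular": [0,0,0]}
    - {"hand": 0.24,"offset": [-0.1,0,0.1],"angular": [0,0,0]}

```text
time: 24.9
tool_pos: [0.6387, 0.2276, 0.1216]
tcp_rot: [-1.595, 2.072, -1.016]
wrist_force: [0.0, -0.2, -0.2]
width: 0.241
```

```bash
python3 -c "
from st import *
st(1)
s=bot.read_state();print(R.from_rotvec(s['tcp_rot']).as_matrix()[:,2])"
```

```text
off mm [-1.2  2.7  1.9] F bed [ 0.2 -0.2 -0.1] w 0.241 tq [ 0.19  0.31 -0.01] rot [-0.6  0.   0.4] 24.9
[ 0.64424624 -0.33208568 -0.68896   ]
```

Emit:
drive_tool:
  deltas:
    - {"hand": 0.24,"offset": [0.1,0,0.1],"angular": [0,0,0]}
    - {"hand": 0.24,"offset": [-0.6,0.3,0.8],"angular": [0,0,0]}
    - {"hand": 0.24,"offset": [-1.8,1,2.2],"angular": [0,0,0]}
    - {"hand": 0.24,"offset": [-3.8,2,4.2],"angular": [0,0,0]}
    - {"hand": 0.24,"offset": [-5.7,3,6.3],"angular": [0,0,0]}
    - {"hand": 0.24,"offset": [-7,3.5,10],"angular": [0,0,0]}
    - {"hand": 0.24,"offset": [-7,3.5,15],"angular": [0,0,0]}
    - {"hand": 0.24,"offset": [-7,3.5,15],"angular": [0,0,0]}

```text
time: 25.9
tool_pos: [0.5707, 0.2659, 0.2804]
tcp_rot: [-1.584, 2.064, -1.011]
wrist_force: [-0.2, 0.4, 0.0]
width: 0.232
```

```bash
python3 - <<'E'
from look import *
print(bot.read_state()["wrist_force"],bot.read_state()["width"])
look("pics/final.png",((340,130),(110,120)))
E
```

```text
[-0.19204192  0.38274263  0.02229376] 0.23246350549038475
```

View pics/final.png

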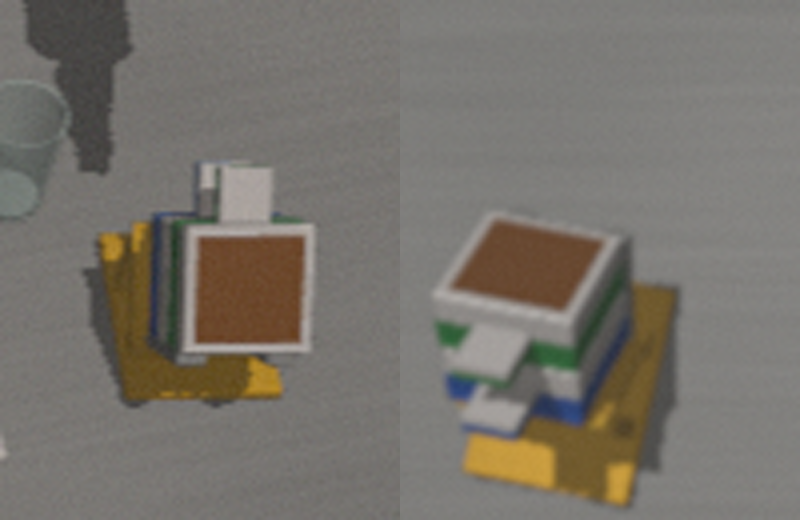

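```bash
python3 - <<'E'
from plan import *
from h import *
s=np.array([(187,226),(315,224),(311,352),(180,354)])/4+(340,130)
t=np.array([(174,330),(35,293),(90,212),(222,235)])/4+(110,120)
m=np.array([(-38,-38,38),(-38,38,38),(38,38,38),(38,-38,38)])/1000.
x,r=pnp(m,s,t,[.63,.22,.08,-.18]);print(np.degrees(x[3]),r.round(1).tolist())
print((Rbed(-.182).T@(x[:3]-[.6554,.2258,.0199])*1e3).round(1))
# bystanders: pixel change since start (top and scene)
import cv2
for n,b in(("scene",[(80,160,80,90),(215,165,45,50),(325,140,40,55)]),("top",[(415,235,60,50),(290,245,45,45),(160,245,45,50)])):
    f=bot.read_camera(n)["frame"]
    for X,Y,w,h in b:print(n,np.abs(f[Y:Y+h,X:X+w].astype(int)-C[n]["frame"][Y:Y+h,X:X+w]).mean().round(1))
E
```

```text
-11.418233602322335 [[[-1.3, 0.0], [-1.0, 0.2], [-1.5, 0.2], [-0.6, 0.1]], [[-0.9, -1.8], [-1.3, 0.3], [-0.8, -0.6], [-0.5, 0.4]]]
[-40.3   2.1  41.9]
scene 2.4
scene 2.7
scene 8.6
top 1.4
top 1.2
top 2.4
```

```bash
python3 -c "
from workcell import bot
print(bot.finish_job())"
```

```text
the job is handed in; nothing more can be done
None
```

Both dishes are upside down in the yellow carrier, blue below and green squarely on top. I handed the job in at about 26 s of the 72 s allowed; no verdict is reported. Each dish was pinched by both tabs, turned over on the way, and lowered until I felt contact. I then nudged each one to the posts and let go with a small opening.

| Dish (checked) | Down slope x (ideal −38) | Sideways y (ideal 0) | Above plate z | Turned from carrier (limit 8.6°) |
|---|---|---|---|---|
| Blue (still gripped, against the posts) | −39.9 mm | +2.2 mm | +1.8 mm (ideal 0) | about 2.4° |
| Green (after release) | −40.3 mm | +2.1 mm | +41.9 mm (ideal 38) | about 1° |

- **Dishes:** the last picture shows both closed, flat and tabs uppermost, with the gripper clear and the wrist force near zero.
- **Disagreement in height:** the camera puts green's face 3.9 mm high, close to the 4 mm limit. I put most of that down to camera bias: blue also read high, and touch found both dishes at the same offset above the plate, about 4.5 mm.
- **Bottle, beaker and jar:** the before-and-after pictures show no displacement. The scene view changed most around the beaker (8.6 against 2–3 for the other two), which I take to be the arm's shadow, since the top view there barely changed.

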